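# Unlock the cash box by feeling for the key's catching position

### The job

Take the yellow-headed key out of its wooden block and put it into the brass lock on the cash box. Press it down only lightly and turn it gently back and forth until you feel it drop into the hidden slot, push it fully in, then turn it clockwise (seen from above) until the steel bolt is drawn well back, clear of its keeper. Leave the key in the lock, fully in, never force it, and leave the mug, the stapler and the glue stick alone.

Things in the scene. Friction and masses are not known exactly. Their poses are not given: they have to be found in the camera images.
- key_grip (a point): Middle of the key's flat yellow head, the place to hold it: 26 mm wide along x, 10 mm thick along y, 36 mm tall (20 mm below this point to 16 mm above). z points up along the key. Grasp across the 10 mm thickness from above. Half a turn about z makes no difference to the key.
- key_tip (a point): Middle of the lower end of the key's blade, on its axis, 60 mm below key_grip; same axes. The flat steel blade is 13 mm wide along x, 4 mm thick along y and 8 mm tall; above it a round steel shank of 14 mm diameter, 32 mm long, runs up to the head.
- key: The whole key, 76 mm long, 50 g, loose, upright in its block at the start; origin and axes as key_tip. Pressed on the lock's core it meets a spring: 1.5 N at once, 0.9 N more per mm, solid after 5 mm, so do not push on without the slot found. When the blade meets the slot, the pressed core springs up over it and the force vanishes. Pushing an entered key past 28 mm meets the same spring.
- block_top (a point): Middle of the top of the key's wooden block (56 x 56 x 30 mm, fixed to the desk). The key stands 26 mm deep in a 16 mm wide hole here and lifts straight out.
- cash_box: Grey steel cash box, 150 (x) x 200 (y) mm, lid top 78 mm above the desk, fixed in place; origin on the desk under its centre. A dark lock case with a brass collar stands on the lid. x points to the hinged rear with its black carrying handle; the bolt is on the -x side.
- lock_mouth (a point): Centre of the lock's mouth, level with the brass collar's rim, 100 mm above the desk; axes as cash_box, z up; a small red mark on the rim lies towards +x. A funnel 30 mm across narrows over 8 mm of depth to a bore of 15.8 mm, upright below this point.
- lock_face (a point): Middle of the flat face of the lock's core, 20 mm below lock_mouth; axes as cash_box. It has a 17 x 5.8 mm slot for the blade, unseen behind a dust shutter that the key passes unfelt. Its long direction is, new each time, anywhere from 1.0 rad counterclockwise to 0.4 rad clockwise (from above) of x; the blade enters when within about 0.1 rad. A fully entered key's tip is 28 mm below lock_mouth.
- bolt (a joint): Steel bolt, 16 mm wide, that slides from the lock case into the keeper at the box's front edge, m. 0 = locked (start); grows as the entered key is turned clockwise from above, 15 mm per rad of the core, after up to 0.25 rad of free play of the key, against about 0.06 N m. From 0.006 it is clear of the keeper; stop at 0.0135. It stays where left.
- mug: Green and white mug, 78 mm across, 101 mm tall, loose; origin under its centre. Not to be disturbed.
- stapler: Red stapler, 36 x 141 x 47 mm, loose; origin under its centre. Not to be disturbed.
- glue_stick: Yellow glue stick standing upright, 26 mm across, 93 mm tall, loose; origin under its centre. Not to be disturbed.
Not all that is in view belongs to the job. Leave any orange or pink look-alike of the key alone.

How it is judged:
By the outcome, as a careful person would: the job done as asked, in the order asked, and still so for the second after the job is handed in, with the robot touching nothing.
It also fails if it takes over 72 s, if anything falls off the work surface, if the arm or the gripper's body presses on something with over 40 N, if the wrist force passes 120 N, or if a joint passes its speed limit or range.

### The arm

A 6-joint arm with a two-finger parallel gripper is mounted at the origin on a cart in front of the work surface, level with it; the furniture and walls round the work are solid. World frame = base frame: x ahead of the robot, y to its left, z up, the work surface at z = 0. Lengths are in m, angles in rad, forces in N, time in s.
With the tool pointing down it reaches from about 0.4 to 0.825 m from the base axis. Payload 7 kg.
Tool frame: the origin (TCP) lies between the finger pads; the fingertips stand 22 mm ahead of it and the grasp point (between the pads) lies 3 mm ahead of it; z points along the fingers, y is the direction in which the jaws open and shut (so a half turn about z gives the same grasp; the last joint's range is limited). The gripper opens to 88 mm and grips with 3 to 60 N. Pads are 19 mm wide; open, the fingers measure 130 mm over their backs; the gripper's body (78 mm by 193 mm) begins 47 mm behind the grasp point.
Start: joints at [1.417, 0.359, 0.012, 0, -1.224, -0.288], TCP at [0.289, 0.61, 0.249] pointing down, gripper open.
Joint ranges: [-3.07, 3.07], [-1.43, 2.12], [-1.02, 1.25], [-3.03, 1.67], [-3.05, -0], [-3.03, 3.03]. Speed limits (rad/s): [2.39, 2.39, 3.01, 3.14, 3.14, 3.14].

### API

Orientations are given as [roll, pitch, yaw] about the fixed x, y, z axes, in that order (R = Rz(yaw) Ry(pitch) Rx(roll)).
In Python, from station import arm, optics gives the robot as it stands. The module is installed in compiled form; this text tells all that it offers.
- The arm moves only by the tool jog_arm, never from a script. Its argument "motion" is a list that holds one entry, the list of rows, each a list of 7 numbers: the shift along the tool's x, y, z in m, then the turn, a rotation vector about the tool's x, y, z in degrees, then the finger opening in m, from 0 to 0.0876. In form: [[[x, y, z, rx, ry, rz, grip], ...]]. A call has 1 to 8 rows; each row is the pose to reach, as a shift and turn from the pose measured when the call began, along the tool's axes at that moment; what a row does not reach only later rows make up. A row lasts 1/10 s, in which the tool goes at most 50 mm and 8.59 degrees, less where a joint would pass 70% of its speed; a pose out of reach is approached as far as the arm can. A call with a gripper value outside its range is refused whole. The fingers move at their own pace and stop on an object; "newtons" is the grip in N (left out, the last holds). Time passes only in rows, so rows that repeat a pose let the fingers close. It gives the time, the measured TCP pose, the force and the opening at its end, in the units of the state.
- arm.get_state(): the state, without advancing time (a new reading comes with each control period).
- optics.grab_frame(name): name is "side" or "top"; returns the picture (400x640x3 uint8, red, green, blue); there is no depth.
- optics.camera_model(name): a dict with "mtx" (3x3 intrinsics, pixels), "R" (3x3) and "t" (3): a world point X has camera coordinates R X + t. Camera axes: x right, y down, z forward; pixel columns grow to the right and rows downward; lengths in m; the calibration is good to about 2 mm. A picture is of the moment at which its call begins. camera_model takes no time and is no camera call.
- arm.job_done(): hands the job in, once; it reports no verdict.
The state is a dict: "t": time; "q": joint angles; "qd": joint speeds; "joint_efforts": joint torques, N m; "eef_pos": TCP position; "ee_rot": TCP orientation; "force": force on the tool from outside, world axes, zero at the start; "moment": the same for the moment, N m; "width": finger opening in m.
Only numpy, scipy, OpenCV 4.12 (cv2) and the standard library are available. Lean on these libraries where they do the work, as an engineer would, in place of code of your own. Each camera call takes 0.05 s, during which the arm holds its last target.

## Working session

There is one attempt and no reset: what is moved stays moved. The work goes in short steps, Python scripts to look and compute and a tool call to move; the robot and the scene stay as the last step left them, time stands still between calls to the robot, and variables do not carry over. Pictures are saved under pics/ and viewed, and the job is handed in when it is done.

Besides the shell and the picture viewer there is one more tool, called after "Emit:" by a JSON object that holds its "api" and its "payload", one argument or row to a line. jog_arm: Moves the arm, as the interface text tells. Its arguments: {"type":"object","properties":{"motion":{"type":"array","items":{"type":"array","items":{"type":"array","items":{"type":"number"}}}},"newtons":{"type":"number"}},"required":["motion"]}

```bash
mkdir -p pics
cat > h.py <<'E'
import numpy as np, cv2
from station import arm, optics
def cam(n):
    m=optics.camera_model(n); return np.array(m["mtx"]),np.array(m["R"]),np.array(m["t"])
def onz(n,u,v,z):
    K,R,t=cam(n); d=R.T@np.linalg.solve(K,[u,v,1.]); c=-R.T@t
    return c+d*(z-c[2])/d[2]
def proj(n,X):
    K,R,t=cam(n); p=K@(R@np.array(X,float)+t); return p[:2]/p[2]
def tri(u1,u2):
    A=[];
    for n,(u,v) in (("side",u1),("top",u2)):
        K,R,t=cam(n); P=K@np.c_[R,t]; A+= [u*P[2]-P[0], v*P[2]-P[1]]
    x=np.linalg.svd(np.array(A))[2][-1]; return x[:3]/x[3]
def grab(n,f):
    im=optics.grab_frame(n); cv2.imwrite(f"pics/{f}.png",im[:,:,::-1]); return im
def crop(src,f,x0,y0,x1,y1,k):
    im=cv2.imread(f"pics/{src}.png")[y0:y1,x0:x1]; cv2.imwrite(f"pics/{f}.png",cv2.resize(im,None,fx=k,fy=k,interpolation=cv2.INTER_CUBIC))
E
python3 - <<'E'
from h import *
grab("side","s0");grab("top","t0")
s=arm.get_state()
for k in s: print(k,np.round(s[k],4))
for n in("side","top"):
    K,R,t=cam(n);print(n,K.round(1).tolist(),(-R.T@t).round(3),R.round(3).tolist())
E
```

```text
t 0.1
q [ 1.4171e+00  3.5930e-01  1.1200e-02 -3.0000e-04 -1.2241e+00 -2.8810e-01]
qd [ 0.0009 -0.0001  0.0019  0.0018 -0.0012 -0.0012]
joint_efforts [-4.00000e-04 -5.84165e+01  2.93753e+01  7.01550e+00  1.02000e-02
 -0.00000e+00]
eef_pos [0.2885 0.6098 0.2477]
ee_rot [ 3.1401e+00 -1.0000e-04 -4.4190e-01]
force [ 0.8069 -0.7609 -0.7237]
moment [ 0.0264 -0.0201 -0.0042]
width 0.0877
side [[493.8, 0.0, 326.3], [0.0, 493.8, 201.3], [0.0, 0.0, 1.0]] [-0.296 -0.866  0.713] [[0.74, -0.672, 0.022], [-0.283, -0.342, -0.896], [0.61, 0.657, -0.443]]
top [[466.6, 0.0, 318.2], [0.0, 466.6, 193.3], [0.0, 0.0, 1.0]] [0.389 0.044 1.615] [[-0.03, -1.0, -0.002], [-0.994, 0.03, -0.102], [0.102, -0.001, -0.995]]
```

View pics/s0.png

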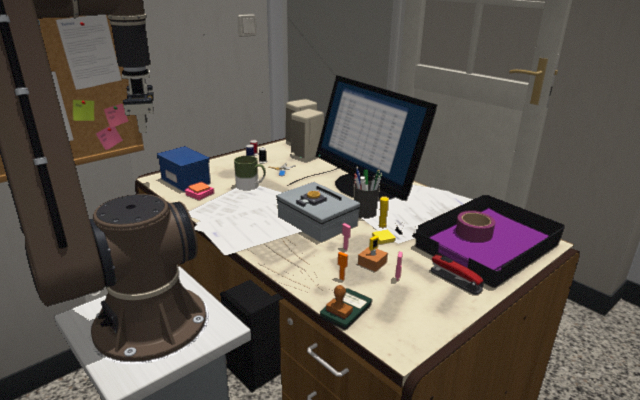

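View pics/t0.png

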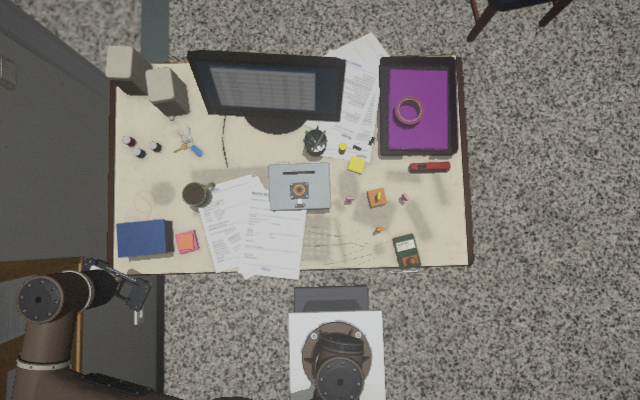

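Run:
```python
from h import *
crop("s0","c1",330,190,430,290,7)
crop("t0","c2",340,150,420,250,6)
crop("t0","c3",260,155,340,215,9)
crop("s0","c4",270,170,370,240,8)
```

```text
(no output)
```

View pics/c1.png

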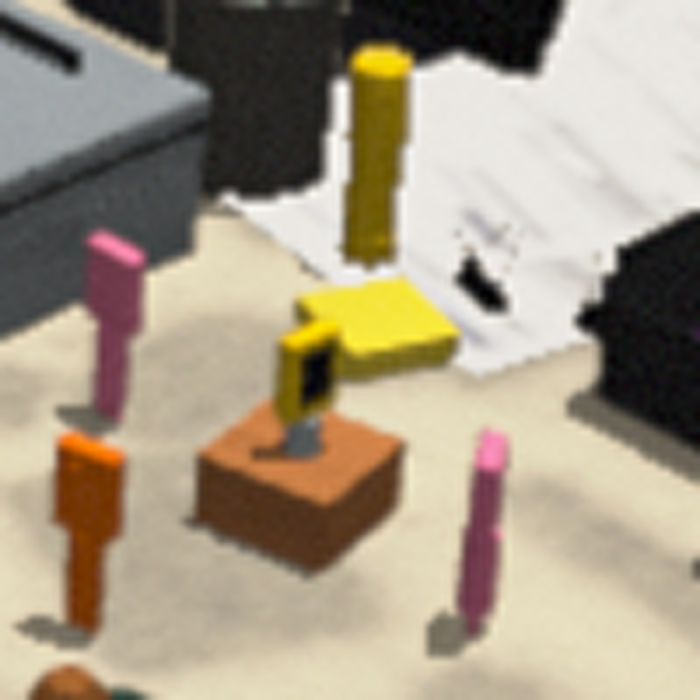

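View pics/c2.png

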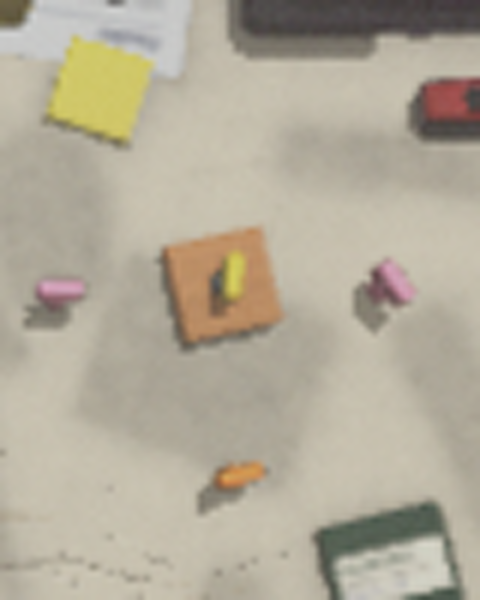

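View pics/c3.png

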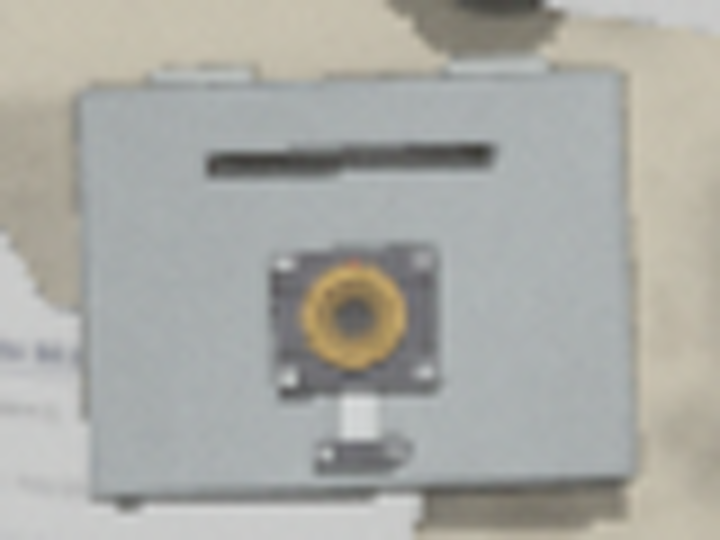

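View pics/c4.png

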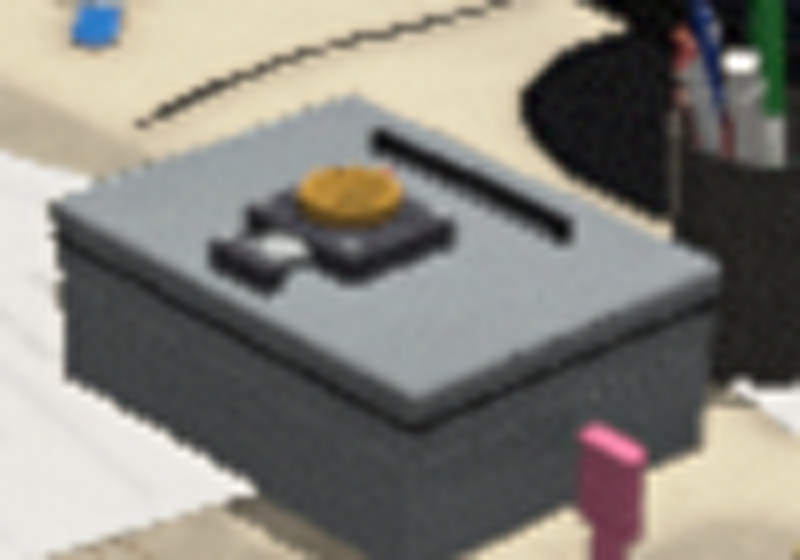

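Run:
```python
from h import *
crop("s0","c5",355,228,395,275,14)
crop("t0","c6",362,182,392,212,20)
```

```text
(no output)
```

View pics/c5.png

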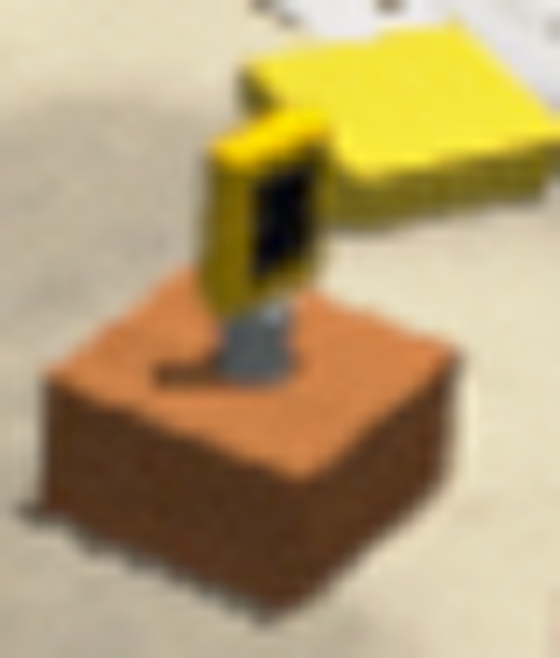

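View pics/c6.png

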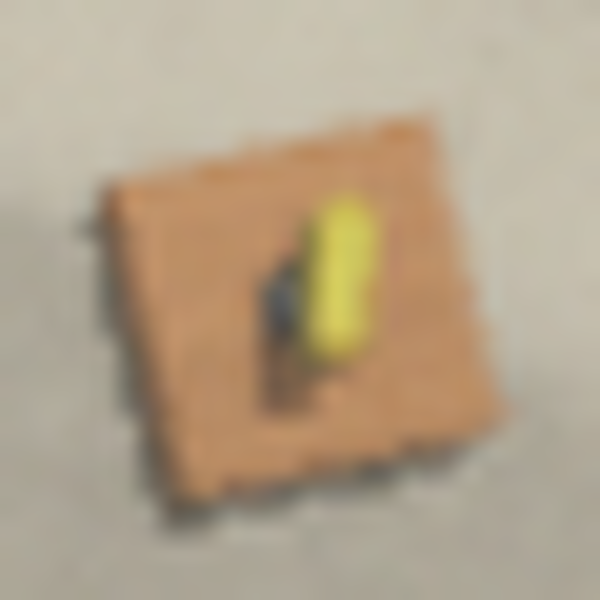

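```bash
cat > fit.py <<'E'
from h import *
from scipy.optimize import least_squares
def unc(p,off,k): return (np.array(p,float)+.5)/k-.5+np.array(off)
def rect(c,yaw,lx,ly,z):
    a=np.array([[1,1],[1,-1],[-1,-1],[-1,1]])*[lx/2,ly/2]
    R=np.array([[np.cos(yaw),-np.sin(yaw)],[np.sin(yaw),np.cos(yaw)]])
    return np.c_[a@R.T+np.array(c),np.full(4,z)]
S=lambda L:[unc(p,(355,228),14) for p in L]
T=lambda L:[unc(p,(362,182),20) for p in L]
if __name__=="__main__":
    # block corners order: +x+y, +x-y, -x-y, -x+y
    t=T([(110,185),(432,115),(505,415),(185,500)])
    s=S([(190,268),(458,352),(305,478),(48,375)])
    def f(p):
        X=rect(p[:2],p[2],.056,.056,.03)
        return np.r_[[proj("top",x)-u for x,u in zip(X,t)],[proj("side",x)-u for x,u in zip(X,s)]].ravel()
    r=least_squares(f,[.43,-.15,.2]);print(r.x,r.fun.round(1).reshape(-1,2).tolist())
    for n,c in(("top",(376+.3,197)),):
        print(onz(n,*T([(342,277)])[0],.08))
    b=r.x
    im=cv2.imread("pics/c5.png");
    # key top from triangulation: c5 top-face centre ~ (268,138)
    P=tri(S([(268,140)])[0],T([(344,275)])[0]);print("keytop",P)
    for c,col in((b[:2],(0,255,0)),(P[:2],(255,0,255))):
      for yaw in (-.1,):
        for (n,src,off,k) in(("side","c5",(355,228),14),("top","c6",(362,182),20)):
            im=cv2.imread(f"pics/{src}.png") 
            for z,lx,ly in((.08,.026,.01),(.044,.026,.01)):
                q=[((proj(n,x)-off+.5)*k-.5).astype(int) for x in rect(c,yaw,lx,ly,z)]
                cv2.polylines(im,[np.array(q)],True,col,1)
            q=[((proj(n,x)-off+.5)*k-.5).astype(int) for x in rect(b[:2],b[2],.056,.056,.03)]
            cv2.polylines(im,[np.array(q)],True,(255,255,0),1)
            cv2.imwrite(f"pics/o_{src}_{'b' if c is P[:2] or col[0] else 'a'}.png",im)
E
python3 fit.py
python3 -c "
import cv2,numpy as np
a=[cv2.resize(cv2.imread(f'pics/o_{n}.png'),(390,390*658//560 if 'c5' in n else 390)) for n in('c5_b','c6_b')]
b=np.zeros((458,390,3),np.uint8);b[:390]=a[1]
cv2.imwrite('pics/o1.png',np.hstack([a[0][:458],b]))"
```

```text
[ 0.53216399 -0.15581706  0.21419866] [[-0.3, 0.4], [-0.6, -0.1], [-0.0, 0.8], [0.1, 0.5], [0.9, -1.2], [0.3, -0.3], [0.3, 0.2], [-0.2, 0.3]]
[ 0.53319554 -0.15606594  0.08      ]
keytop [ 0.5328159  -0.15583276  0.07760445]
```

View pics/o1.png

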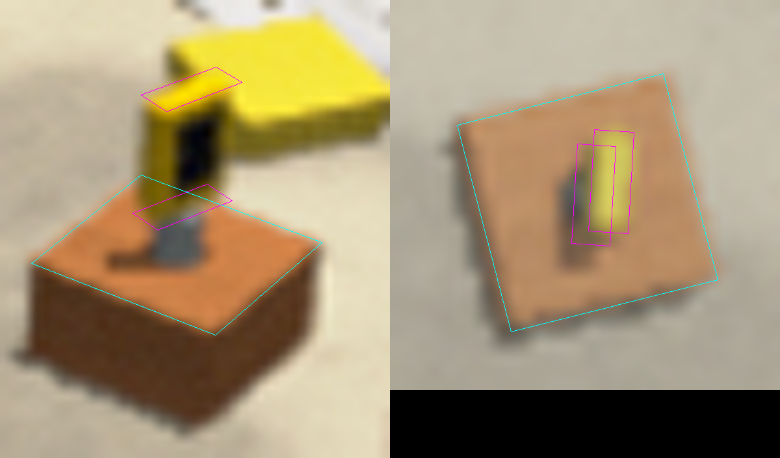

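Run:
```python
from fit import *
rows=[]
for n,src,off,k,c0 in(("side","c5",(355,228),14,(150,70)),("top","c6",(362,182),20,(230,150))):
    R=[]
    for yaw in(-.15,0.02,.12,.21):
        im=cv2.imread(f"pics/{src}.png")
        A=rect((.5325,-.156),yaw,.026,.01,.08);B=rect((.5325,-.156),yaw,.026,.01,.044)
        pr=lambda x:((proj(n,x)-off+.5)*k-.5).astype(int)
        for Q in(A,B): cv2.polylines(im,[np.array([pr(x) for x in Q])],True,(255,0,255),1)
        for a,b in zip(A,B): cv2.line(im,tuple(map(int,pr(a))),tuple(map(int,pr(b))),(255,255,0),1)
        R.append(im[c0[1]:c0[1]+290,c0[0]:c0[0]+200])
    rows.append(np.hstack(R))
cv2.imwrite("pics/o2.png",np.vstack(rows))
```

```text
(no output)
```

View pics/o2.png

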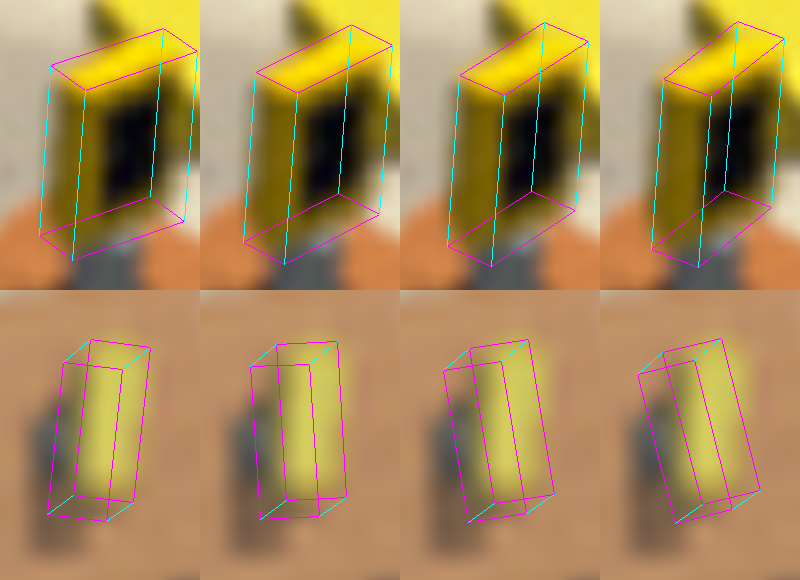

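Run:
```python
from fit import *
T=lambda p:unc(p,(260,155),9); S=lambda p:unc(p,(270,170),8)
print(onz("top",*T((354,314)),.1), onz("side",*S((350,190)),.1), tri(S((350,190)),T((354,314))))
t=[T(p) for p in[(80,88),(627,70),(637,478),(95,498)]]
s=[S(p) for p in[(355,95),(720,268),(413,405),(50,207)]]
def f(p):
    X=rect(p[:2],p[2],.15,.2,.078)
    return np.r_[[proj("top",x)-u for x,u in zip(X,t)],[proj("side",x)-u for x,u in zip(X,s)]].ravel()
r=least_squares(f,[.6,.1,0]);print(r.x,r.fun.round(1).reshape(-1,2).tolist())
print("handle", onz("top",*T((350,158)),.085))
# mug, monitor etc
print("mug",onz("top",197,194,.1),"pens",onz("top",316,140,.1),"tri key", onz("top",349,200,.07))
c=onz("top",*T((354,314)),.1)[:2]
ims=[]
for n,src,off,k in(("side","c4",(270,170),8),("top","c3",(260,155),9)):
    im=cv2.imread(f"pics/{src}.png");pr=lambda x:((proj(n,x)-off+.5)*k-.5).astype(int)
    cv2.polylines(im,[np.array([pr(x) for x in rect(r.x[:2],r.x[2],.15,.2,.078)])],True,(255,0,255),1)
    th=np.arange(0,6.3,.2)
    for rr,z in((.015,.1),(.0079,.092)):
        cv2.polylines(im,[np.array([pr((c[0]+rr*np.cos(a),c[1]+rr*np.sin(a),z)) for a in th])],True,(0,255,0),1)
    ims.append(cv2.resize(im,(640,448 if n=="side" else 480))[100:385])
cv2.imwrite("pics/o3.png",np.vstack(ims))
```

```text
[0.55860184 0.10601365 0.1       ] [0.55382386 0.10450682 0.1       ] [0.55771228 0.10700543 0.09798636]
[0.57069514 0.10444106 0.00709419] [[0.4, 1.0], [-0.4, 0.8], [0.3, 0.3], [-0.1, 0.3], [0.3, -0.3], [0.4, -0.2], [0.3, -1.4], [0.5, -1.1]]
handle [0.61807023 0.10661577 0.085     ]
mug [0.55366438 0.43900452 0.1       ] pens [0.72114457 0.04530806 0.1       ] tri key [ 0.52166885 -0.0583309   0.07      ]
```

View pics/o3.png

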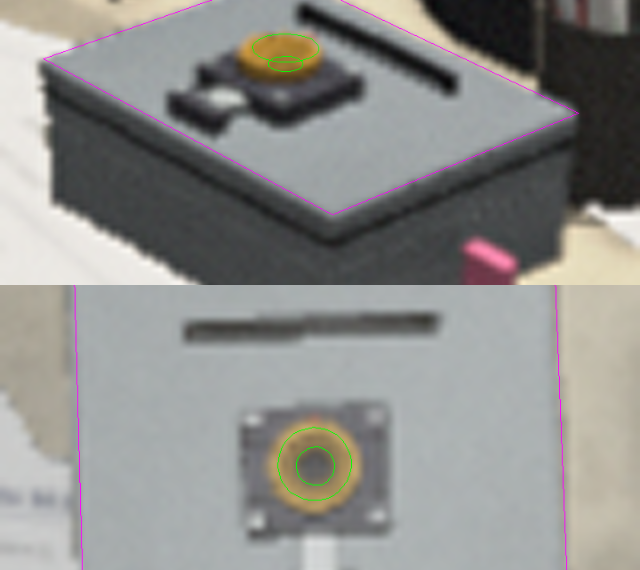

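```bash
cat >> h.py <<'E'
from scipy.spatial.transform import Rotation as Ro
def to(x,y,z,yaw):
    s=arm.get_state(); R0=Ro.from_euler("xyz",s["ee_rot"]); R1=Ro.from_euler("xyz",[np.pi,0,yaw])
    d=R0.inv().apply(np.array([x,y,z])-s["eef_pos"]); w=(R0.inv()*R1).as_rotvec(degrees=True)
    print("shift",d.round(4),"rot",w.round(2))
def st():
    s=arm.get_state(); print(round(s["t"],2),np.round(s["eef_pos"],4),np.round(s["ee_rot"],4),"F",np.round(s["force"],2),"M",np.round(s["moment"],3),"w",round(s["width"],4),"q",np.round(s["q"],2))
E
python3 - <<'E'
from h import *
to(.5325,-.156,.16,0.0)
# heights of neighbours
print(tri((346,224),(349,200)), tri((399,253),(404,198)))
E
```

```text
shift [0.5481 0.5877 0.0887] rot [ 8.000e-02  1.000e-02 -2.532e+01]
[ 0.52309791 -0.0597127   0.07911223] [ 0.52427664 -0.24216043  0.07608354]
```

Emit:
{"api": "jog_arm", "payload": {
  "motion": [
    [[0.034, 0.036, 0, 0, 0, -3, 0.05], [0.068, 0.073, 0, 0, 0, -6, 0.05], [0.102, 0.109, 0, 0, 0, -9, 0.05], [0.136, 0.146, 0, 0, 0, -12, 0.05], [0.17, 0.182, 0.01, 0, 0, -15, 0.05], [0.204, 0.219, 0.02, 0, 0, -18, 0.05], [0.238, 0.255, 0.03, 0, 0, -21, 0.05], [0.272, 0.29, 0.04, 0, 0, -24, 0.05]]
  ],
  "newtons": 20
}}

```text
t: 0.9
eef_pos: [0.4095, 0.2314, 0.2084]
ee_rot: [3.141, 0.0, -0.02]
force: [1.1, 1.3, -0.4]
width: 0.0501
```

```bash
python3 -c "
from h import *
st();to(.5325,-.156,.14,0.0)"
```

```text
0.9 [0.4095 0.2314 0.2084] [ 3.1405e+00  4.0000e-04 -2.0400e-02] F [ 1.08  1.3  -0.39] M [-0.008 -0.221  0.007] w 0.0501 q [ 0.93  0.05 -0.48  0.   -1.04  0.62]
shift [0.1309 0.3848 0.0687] rot [ 0.06  0.02 -1.17]
```

Emit:
{"api": "jog_arm", "payload": {
  "motion": [
    [[0.016, 0.047, 0, 0, 0, 0, 0.04], [0.032, 0.094, 0, 0, 0, 0, 0.04], [0.048, 0.141, 0, 0, 0, -1, 0.04], [0.064, 0.188, 0, 0, 0, -1, 0.04], [0.08, 0.235, 0, 0, 0, -1.2, 0.04], [0.096, 0.282, 0.02, 0, 0, -1.2, 0.04], [0.112, 0.329, 0.04, 0, 0, -1.2, 0.04], [0.13, 0.375, 0.05, 0, 0, -1.2, 0.04]]
  ]
}}

```text
t: 1.7
eef_pos: [0.5287, -0.1412, 0.159]
ee_rot: [3.141, 0.002, 0.0]
force: [1.0, 1.0, 1.0]
width: 0.04
```

```bash
python3 -c "
from h import *
st();to(.5325,-.156,.068,0.0);grab('side','s1');grab('top','t1');crop('s1','c7',320,150,430,290,5);crop('t1','c8',300,140,420,240,5)
st()
print(proj('side',arm.get_state()['eef_pos']))"
```

```text
1.7 [ 0.5287 -0.1412  0.159 ] [3.1409e+00 1.8000e-03 4.0000e-04] F [0.97 0.98 0.95] M [ 0.083 -0.189 -0.067] w 0.04 q [ 0.1   0.23 -0.39  0.   -0.95  1.47]
shift [0.004  0.0147 0.091 ] rot [0.04 0.1  0.02]
1.8 [ 0.529  -0.1439  0.1577] [ 3.1398  0.0046 -0.0046] F [-1.33  0.3   0.34] M [ 0.009  0.137 -0.003] w 0.0406 q [ 0.09  0.23 -0.39  0.   -0.95  1.47]
[371.64341788 208.20398536]
```

View pics/c7.png

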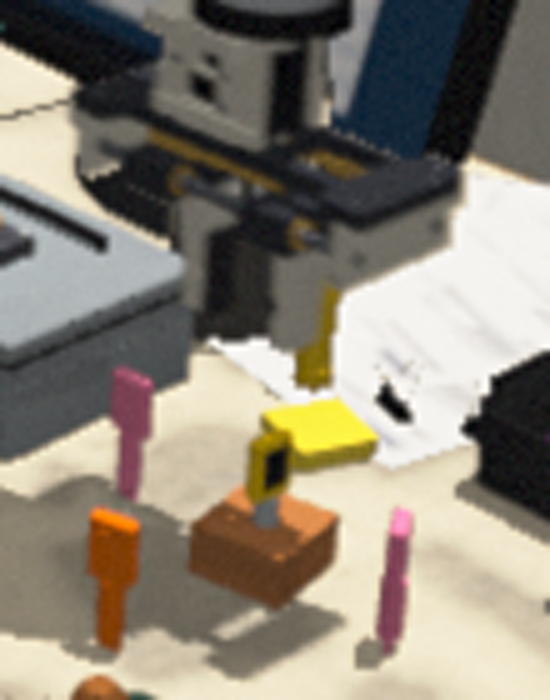

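View pics/c8.png

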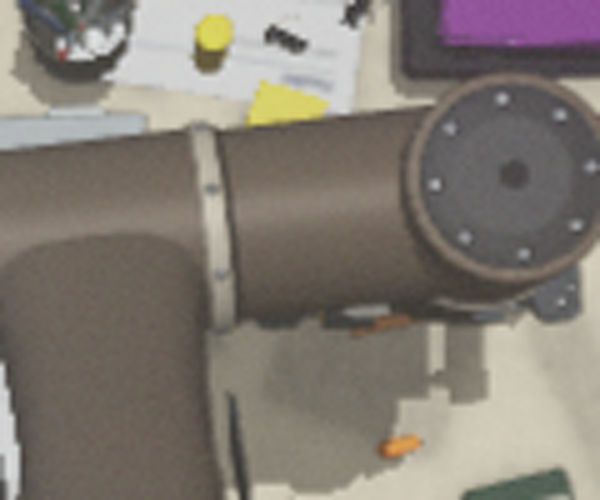

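Emit:
{"api": "jog_arm", "payload": {
  "motion": [
    [[0.0035, 0.012, 0.01, 0, 0, 0, 0.04], [0.0035, 0.012, 0.03, 0, 0, 0, 0.04], [0.0035, 0.012, 0.05, 0, 0, 0, 0.04], [0.0035, 0.012, 0.07, 0, 0, 0, 0.04], [0.0035, 0.012, 0.085, 0, 0, 0, 0.04], [0.0035, 0.012, 0.09, 0, 0, 0, 0.04], [0.0035, 0.012, 0.09, 0, 0, 0, 0.04]]
  ]
}}

```text
t: 2.5
eef_pos: [0.5316, -0.1558, 0.0672]
ee_rot: [3.14, 0.006, -0.004]
force: [0.3, 0.2, 0.1]
width: 0.0399
```

```bash
python3 -c "
from h import *
st();to(.5325,-.156,.067,0.0);grab('side','s2');crop('s2','c9',330,190,420,280,7)
st()"
```

```text
2.5 [ 0.5316 -0.1558  0.0672] [ 3.1397  0.0062 -0.0044] F [0.32 0.2  0.1 ] M [-0.031 -0.009 -0.008] w 0.0399 q [ 0.07  0.35 -0.47  0.   -0.75  1.5 ]
shift [0.0009 0.0002 0.0002] rot [ 0.11  0.35 -0.25]
2.55 [ 0.5322 -0.1559  0.0679] [ 3.1397  0.0047 -0.0043] F [0.06 1.49 0.68] M [-0.085 -0.078  0.037] w 0.0397 q [ 0.07  0.35 -0.47  0.   -0.75  1.5 ]
```

View pics/c9.png

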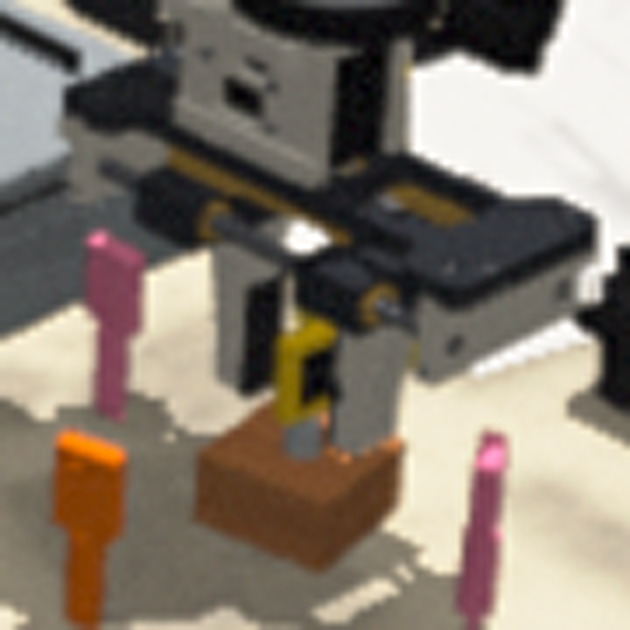

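Emit:
{"api": "jog_arm", "payload": {
  "motion": [
    [[0, 0, 0, 0, 0, 0, 0.02], [0, 0, 0, 0, 0, 0, 0.012], [0, 0, 0, 0, 0, 0, 0.005], [0, 0, 0, 0, 0, 0, 0.0], [0, 0, 0, 0, 0, 0, 0.0], [0, 0, 0, 0, 0, 0, 0.0]]
  ],
  "newtons": 30
}}

```text
t: 3.15
eef_pos: [0.5323, -0.1559, 0.0682]
ee_rot: [3.14, 0.004, -0.004]
force: [-0.6, 0.0, 2.8]
width: 0.0097
```

```bash
python3 -c "
from h import *
st()"
```

```text
3.15 [ 0.5323 -0.1559  0.0682] [ 3.1396  0.0044 -0.0042] F [-0.65  0.03  2.76] M [ 0.227  0.167 -0.001] w 0.0097 q [ 0.07  0.35 -0.47  0.   -0.75  1.5 ]
```

Gripped at 9.7 mm (the head's 10 mm). Lift straight out.

Emit:
{"api": "jog_arm", "payload": {
  "motion": [
    [[0, 0, -0.01, 0, 0, 0, 0], [0, 0, -0.02, 0, 0, 0, 0], [0, 0, -0.035, 0, 0, 0, 0], [0, 0, -0.055, 0, 0, 0, 0], [0, 0, -0.08, 0, 0, 0, 0], [0, 0, -0.105, 0, 0, 0, 0], [0, 0, -0.12, 0, 0, 0, 0], [0, 0, -0.125, 0, 0, 0, 0]]
  ]
}}

```text
t: 3.95
eef_pos: [0.5337, -0.1558, 0.196]
ee_rot: [3.139, 0.001, -0.004]
force: [0.1, -0.3, -1.0]
width: 0.0094
```

```bash
python3 -c "
from h import *
st();grab('side','s3');crop('s3','c10',320,150,430,290,5)
st()"
```

```text
3.95 [ 0.5337 -0.1558  0.196 ] [ 3.1395e+00  5.0000e-04 -4.0000e-03] F [ 0.09 -0.33 -0.99] M [-0.074  0.019 -0.008] w 0.0094 q [ 0.07  0.21 -0.33  0.   -1.04  1.5 ]
4.0 [ 0.5335 -0.1558  0.1956] [ 3.1396e+00  1.0000e-03 -4.1000e-03] F [ 0.87 -0.84 -0.67] M [-0.065 -0.135 -0.002] w 0.0094 q [ 0.07  0.21 -0.33  0.   -1.04  1.5 ]
```

View pics/c10.png

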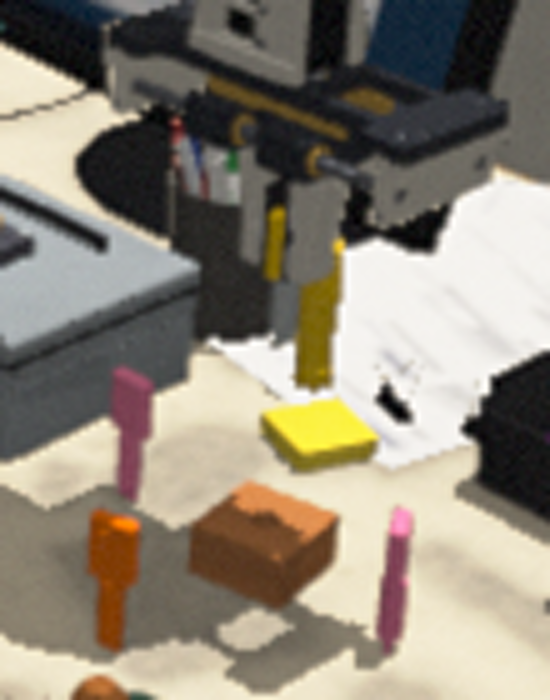

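Emit:
{"api": "jog_arm", "payload": {
  "motion": [
    [[0.003, -0.035, 0, 0, 0, -7, 0], [0.006, -0.07, 0, 0, 0, -14, 0], [0.009, -0.105, 0, 0, 0, -21, 0], [0.012, -0.14, 0, 0, 0, -28, 0], [0.015, -0.175, 0, 0, 0, -35, 0], [0.018, -0.21, 0, 0, 0, -42, 0], [0.021, -0.24, 0, 0, 0, -49, 0], [0.025, -0.262, 0, 0, 0, -55, 0]]
  ]
}}

```text
t: 4.8
eef_pos: [0.559, 0.1078, 0.1941]
ee_rot: [-3.141, 0.003, 0.962]
force: [-0.3, -0.4, -0.7]
width: 0.0101
```

Emit:
{"api": "jog_arm", "payload": {
  "motion": [
    [[0, 0, 0, 0, 0, 0, 0], [0, 0, 0, 0, 0, 0, 0]]
  ]
}}

```text
t: 5.0
eef_pos: [0.5583, 0.108, 0.1931]
ee_rot: [-3.14, 0.005, 0.961]
force: [-0.6, -0.3, -0.0]
width: 0.0099
```

```bash
python3 -c "
from h import *
st();to(.5575,.106,.196,0.95);grab('side','s4');grab('top','t4');crop('s4','c11',270,110,370,240,6);st()
e=arm.get_state()['eef_pos'];print(proj('side',[.5575,.106,.1]),proj('side',e-[0,0,.064]),proj('side',e-[0,0,.003]))"
```

```text
5.0 [0.5583 0.108  0.1931] [-3.1399  0.0053  0.9614] F [-0.6  -0.32 -0.02] M [-0.146 -0.084 -0.012] w 0.0099 q [ 0.54  0.23 -0.3   0.   -1.04  2.  ]
shift [-0.0021  0.0005 -0.0029] rot [-0.1   0.3   0.65]
5.1 [0.5585 0.1071 0.1936] [-3.1403  0.0046  0.96  ] F [ 0.16 -0.44 -0.19] M [-0.09  -0.083 -0.046] w 0.0095 q [ 0.53  0.23 -0.3   0.   -1.04  2.  ]
[313.93425067 192.79516799] [314.06445706 183.28038026] [314.3123207  163.53658974]
```

View pics/c11.png

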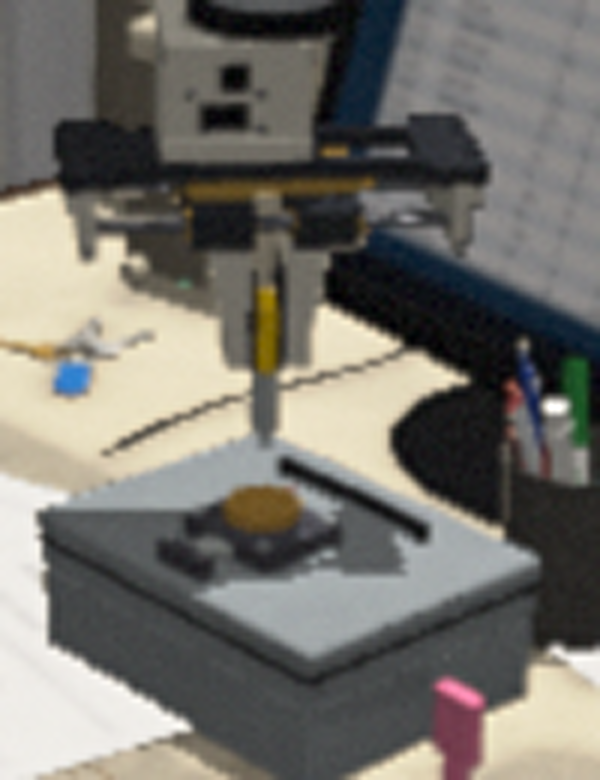

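View pics/t4.png

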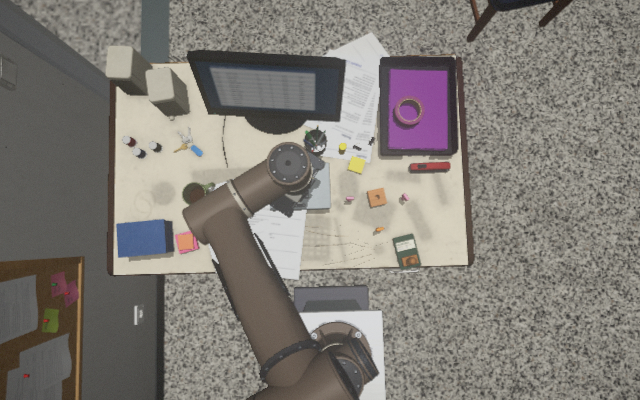

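Emit:
{"api": "jog_arm", "payload": {
  "motion": [
    [[-0.001, 0, 0.01, 0, 0, 0, 0], [-0.001, 0, 0.02, 0, 0, 0, 0], [-0.001, 0, 0.03, 0, 0, 0, 0], [-0.001, 0, 0.034, 0, 0, 0, 0], [-0.001, 0, 0.036, 0, 0, 0, 0]]
  ]
}}

```text
t: 5.6
eef_pos: [0.5575, 0.1058, 0.1566]
ee_rot: [-3.14, 0.006, 0.96]
force: [-0.0, 0.7, -0.6]
width: 0.0094
```

```bash
python3 -c "
from h import *
st();to(.5575,.1065,.15,0.96);grab('side','s5');crop('s5','c12',280,130,350,220,8);st()"
```

```text
5.6 [0.5575 0.1058 0.1566] [-3.1398  0.0059  0.9596] F [-0.02  0.7  -0.55] M [-0.032 -0.082  0.008] w 0.0094 q [ 0.53  0.26 -0.35  0.   -0.96  2.  ]
shift [ 0.0007 -0.0004  0.0066] rot [-0.1   0.34 -0.02]
5.65 [0.5576 0.1059 0.1568] [-3.1399  0.0056  0.9598] F [ 0.22 -1.11 -0.41] M [-0.074 -0.028 -0.023] w 0.01 q [ 0.53  0.26 -0.35  0.   -0.96  2.  ]
```

View pics/c12.png

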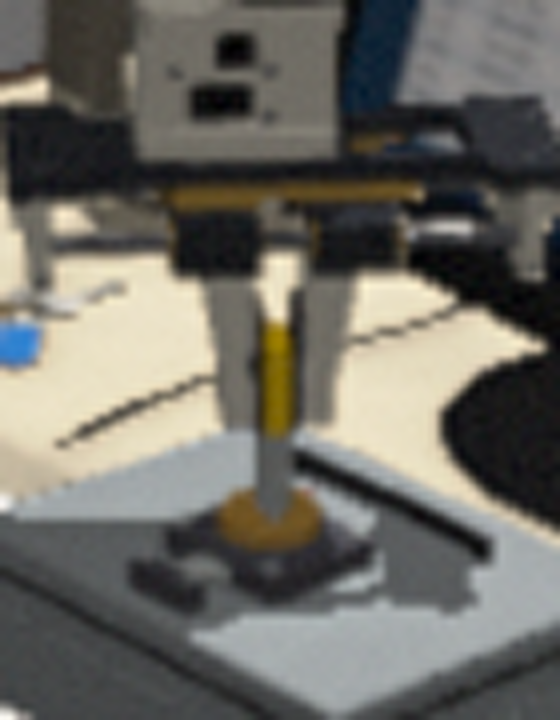

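Emit:
{"api": "jog_arm", "payload": {
  "motion": [
    [[0, 0, 0.002, 0, 0, 0, 0], [0, 0, 0.004, 0, 0, 0, 0], [0, 0, 0.005, 0, 0, 0, 0], [0, 0, 0.005, 0, 0, 0, 0]]
  ]
}}

```text
t: 6.05
eef_pos: [0.5575, 0.106, 0.1518]
ee_rot: [-3.14, 0.005, 0.96]
force: [0.1, 0.1, 0.0]
width: 0.0098
```

```bash
python3 -c "
from h import *
st()"
```

```text
6.05 [0.5575 0.106  0.1518] [-3.1399  0.0055  0.9598] F [0.06 0.14 0.01] M [-0.122 -0.079 -0.016] w 0.0098 q [ 0.53  0.27 -0.36  0.   -0.95  2.  ]
```

Emit:
{"api": "jog_arm", "payload": {
  "motion": [
    [[0, 0, 0.002, 0, 0, 0, 0], [0, 0, 0.004, 0, 0, 0, 0], [0, 0, 0.005, 0, 0, 0, 0], [0, 0, 0.005, 0, 0, 0, 0]]
  ]
}}

```text
t: 6.45
eef_pos: [0.5574, 0.106, 0.1466]
ee_rot: [-3.14, 0.006, 0.96]
force: [0.4, 0.2, -1.6]
width: 0.0099
```

```bash
python3 -c "
from h import *
st()"
```

```text
6.45 [0.5574 0.106  0.1466] [-3.1397  0.0056  0.9599] F [ 0.44  0.24 -1.57] M [ 0.266 -0.007 -0.03 ] w 0.0099 q [ 0.53  0.27 -0.36  0.   -0.94  2.  ]
```

Emit:
{"api": "jog_arm", "payload": {
  "motion": [
    [[0, 0, 0.001, 0, 0, 0, 0], [0, 0, 0.002, 0, 0, 0, 0], [0, 0, 0.002, 0, 0, 0, 0]]
  ]
}}

```text
t: 6.75
eef_pos: [0.5574, 0.106, 0.1444]
ee_rot: [-3.14, 0.006, 0.96]
force: [-0.1, 1.3, -0.1]
width: 0.01
```

Emit:
{"api": "jog_arm", "payload": {
  "motion": [
    [[0, 0, 0.001, 0, 0, 0, 0], [0, 0, 0.001, 0, 0, 0, 0]]
  ]
}}

```text
t: 6.95
eef_pos: [0.5574, 0.1061, 0.1435]
ee_rot: [-3.14, 0.006, 0.96]
force: [-0.2, 0.9, 1.5]
width: 0.0099
```

Emit:
{"api": "jog_arm", "payload": {
  "motion": [
    [[0, 0, 0, 0, 0, 0, 0]]
  ]
}}

```text
t: 7.05
eef_pos: [0.5574, 0.1061, 0.1435]
ee_rot: [-3.14, 0.006, 0.96]
force: [-0.3, 1.2, 0.8]
width: 0.0099
```

Emit:
{"api": "jog_arm", "payload": {
  "motion": [
    [[0, 0, 0, 0, 0, 0, 0]]
  ]
}}

```text
t: 7.15
eef_pos: [0.5575, 0.1061, 0.1435]
ee_rot: [-3.14, 0.005, 0.96]
force: [-0.5, 0.2, 0.9]
width: 0.0098
```

Emit:
{"api": "jog_arm", "payload": {
  "motion": [
    [[0, 0, 0.001, 0, 0, 0, 0], [0, 0, 0.001, 0, 0, 0, 0]]
  ]
}}

```text
t: 7.35
eef_pos: [0.5575, 0.1061, 0.1426]
ee_rot: [-3.14, 0.005, 0.96]
force: [-0.3, 1.1, 1.5]
width: 0.0101
```

Emit:
{"api": "jog_arm", "payload": {
  "motion": [
    [[0, 0, 0, 0, 0, 0, 0]]
  ]
}}

```text
t: 7.45
eef_pos: [0.5575, 0.1061, 0.1427]
ee_rot: [-3.14, 0.005, 0.96]
force: [-0.7, 0.8, 0.8]
width: 0.0097
```

Emit:
{"api": "jog_arm", "payload": {
  "motion": [
    [[0, 0, 0, 0, 0, 0, 0]]
  ]
}}

```text
t: 7.55
eef_pos: [0.5574, 0.1061, 0.1426]
ee_rot: [-3.14, 0.005, 0.96]
force: [-0.1, 0.3, 0.3]
width: 0.0098
```

Emit:
{"api": "jog_arm", "payload": {
  "motion": [
    [[0, 0, 0, 0, 0, 0, 0]]
  ]
}}

```text
t: 7.65
eef_pos: [0.5574, 0.1061, 0.1426]
ee_rot: [-3.14, 0.005, 0.96]
force: [-0.3, 0.5, 1.0]
width: 0.0099
```

Emit:
{"api": "jog_arm", "payload": {
  "motion": [
    [[0, 0, 0.001, 0, 0, 0, 0], [0, 0, 0.001, 0, 0, 0, 0]]
  ]
}}

```text
t: 7.85
eef_pos: [0.5575, 0.1061, 0.1416]
ee_rot: [-3.14, 0.005, 0.96]
force: [-0.9, 1.6, 1.9]
width: 0.0096
```

Emit:
{"api": "jog_arm", "payload": {
  "motion": [
    [[0, 0, 0, 0, 0, 0, 0]]
  ]
}}

```text
t: 7.95
eef_pos: [0.5575, 0.1061, 0.1417]
ee_rot: [-3.14, 0.005, 0.96]
force: [-1.0, 0.9, 1.8]
width: 0.0098
```

Emit:
{"api": "jog_arm", "payload": {
  "motion": [
    [[0, 0, 0, 0, 0, 0, 0]]
  ]
}}

```text
t: 8.05
eef_pos: [0.5575, 0.1061, 0.1417]
ee_rot: [-3.14, 0.005, 0.96]
force: [-0.9, 0.3, 1.9]
width: 0.0099
```

Emit:
{"api": "jog_arm", "payload": {
  "motion": [
    [[0, 0, 0, 0, 0, 0, 0]]
  ]
}}

```text
t: 8.15
eef_pos: [0.5575, 0.1061, 0.1417]
ee_rot: [-3.14, 0.005, 0.96]
force: [-1.2, 0.5, 1.9]
width: 0.01
```

Emit:
{"api": "jog_arm", "payload": {
  "motion": [
    [[0, 0, 0, 0, 0, 2.5, 0], [0, 0, 0, 0, 0, 5, 0], [0, 0, 0, 0, 0, 5, 0]]
  ]
}}

```text
t: 8.45
eef_pos: [0.5577, 0.1063, 0.1418]
ee_rot: [-3.14, 0.005, 0.872]
force: [-1.0, 1.8, 2.3]
width: 0.0098
```

```bash
python3 -c "
from h import *
st()"
```

```text
8.45 [0.5577 0.1063 0.1418] [-3.1405  0.0049  0.8721] F [-1.02  1.83  2.26] M [ 0.658  0.197 -0.025] w 0.0098 q [ 0.53  0.28 -0.37  0.   -0.93  1.91]
```

Emit:
{"api": "jog_arm", "payload": {
  "motion": [
    [[0, 0, 0, 0, 0, 2.5, 0], [0, 0, 0, 0, 0, 5, 0], [0, 0, 0, 0, 0, 5, 0]]
  ]
}}

```text
t: 8.75
eef_pos: [0.5577, 0.1065, 0.1418]
ee_rot: [-3.141, 0.005, 0.785]
force: [-1.5, 2.6, 1.9]
width: 0.0101
```

```bash
python3 -c "
from h import *
st()"
```

```text
8.75 [0.5577 0.1065 0.1418] [-3.1408  0.0046  0.7854] F [-1.51  2.56  1.86] M [ 0.748  0.431 -0.055] w 0.0101 q [ 0.53  0.28 -0.37  0.   -0.93  1.82]
```

Emit:
{"api": "jog_arm", "payload": {
  "motion": [
    [[0, -0.0005, 0, 0, 0, 0, 0], [0, -0.0008, 0, 0, 0, 2.5, 0], [0, -0.0008, 0, 0, 0, 5, 0], [0, -0.0008, 0, 0, 0, 5, 0]]
  ]
}}

```text
t: 9.15
eef_pos: [0.5574, 0.1069, 0.142]
ee_rot: [3.141, 0.004, 0.699]
force: [1.6, -0.6, 2.8]
width: 0.01
```

```bash
python3 -c "
from h import *
st()"
```

```text
9.15 [0.5574 0.1069 0.142 ] [3.1415 0.0044 0.699 ] F [ 1.57 -0.57  2.84] M [-0.119 -0.178  0.031] w 0.01 q [ 0.53  0.28 -0.37  0.   -0.93  1.73]
```

Emit:
{"api": "jog_arm", "payload": {
  "motion": [
    [[0, 0, 0, 0, 0, 2.5, 0], [0, 0, 0, 0, 0, 5, 0], [0, 0, 0, 0, 0, 5, 0]]
  ]
}}

```text
t: 9.45
eef_pos: [0.5575, 0.1068, 0.142]
ee_rot: [3.141, 0.004, 0.613]
force: [0.1, 0.0, 3.0]
width: 0.0101
```

```bash
python3 -c "
from h import *
st()"
```

```text
9.45 [0.5575 0.1068 0.142 ] [3.1409 0.0044 0.6131] F [0.08 0.04 3.01] M [-0.08   0.023  0.039] w 0.0101 q [ 0.53  0.28 -0.37  0.   -0.93  1.65]
```

Emit:
{"api": "jog_arm", "payload": {
  "motion": [
    [[0, 0, 0, 0, 0, 2.5, 0], [0, 0, 0, 0, 0, 5, 0], [0, 0, 0, 0, 0, 5, 0]]
  ]
}}

```text
t: 9.75
eef_pos: [0.5575, 0.1068, 0.142]
ee_rot: [3.141, 0.004, 0.528]
force: [-0.0, 0.1, 2.8]
width: 0.0101
```

Emit:
{"api": "jog_arm", "payload": {
  "motion": [
    [[0, 0, 0, 0, 0, 2.5, 0], [0, 0, 0, 0, 0, 5, 0], [0, 0, 0, 0, 0, 5, 0]]
  ]
}}

```text
t: 10.05
eef_pos: [0.5574, 0.1069, 0.142]
ee_rot: [3.14, 0.004, 0.443]
force: [-1.1, 0.8, 3.0]
width: 0.01
```

Emit:
{"api": "jog_arm", "payload": {
  "motion": [
    [[0, 0, 0, 0, 0, 2.5, 0], [0, 0, 0, 0, 0, 5, 0], [0, 0, 0, 0, 0, 5, 0]]
  ]
}}

```text
t: 10.35
eef_pos: [0.5574, 0.1069, 0.142]
ee_rot: [3.14, 0.004, 0.357]
force: [-1.9, 1.3, 3.2]
width: 0.0097
```

Emit:
{"api": "jog_arm", "payload": {
  "motion": [
    [[-0.0002, -0.0002, 0, 0, 0, 2.5, 0], [-0.0003, -0.0003, 0, 0, 0, 5, 0], [-0.0003, -0.0003, 0, 0, 0, 5, 0]]
  ]
}}

```text
t: 10.65
eef_pos: [0.5572, 0.107, 0.1421]
ee_rot: [3.139, 0.004, 0.272]
force: [-0.2, -0.0, 2.5]
width: 0.0098
```

Emit:
{"api": "jog_arm", "payload": {
  "motion": [
    [[0, 0, 0, 0, 0, 2.5, 0], [0, 0, 0, 0, 0, 5, 0], [0, 0, 0, 0, 0, 5, 0]]
  ]
}}

```text
t: 10.95
eef_pos: [0.5572, 0.107, 0.1421]
ee_rot: [3.139, 0.003, 0.188]
force: [1.2, -0.1, 2.0]
width: 0.0099
```

Emit:
{"api": "jog_arm", "payload": {
  "motion": [
    [[0, 0, 0.0003, 0, 0, 2.5, 0], [0, 0, 0.0003, 0, 0, 5, 0], [0, 0, 0.0003, 0, 0, 5, 0]]
  ]
}}

```text
t: 11.25
eef_pos: [0.5572, 0.107, 0.1418]
ee_rot: [3.139, 0.003, 0.103]
force: [-0.5, 0.7, 1.9]
width: 0.0101
```

Emit:
{"api": "jog_arm", "payload": {
  "motion": [
    [[0, 0, 0.0003, 0, 0, 2.5, 0], [0, 0, 0.0003, 0, 0, 5, 0], [0, 0, 0.0003, 0, 0, 5, 0]]
  ]
}}

```text
t: 11.55
eef_pos: [0.5572, 0.1071, 0.1415]
ee_rot: [3.139, 0.003, 0.018]
force: [-0.8, 1.4, 1.9]
width: 0.0095
```

Emit:
{"api": "jog_arm", "payload": {
  "motion": [
    [[0, 0, 0.0002, 0, 0, 2.5, 0], [0, 0, 0.0002, 0, 0, 5, 0], [0, 0, 0.0002, 0, 0, 5, 0]]
  ]
}}

```text
t: 11.85
eef_pos: [0.5572, 0.1072, 0.1413]
ee_rot: [3.139, 0.003, -0.067]
force: [-0.7, 1.4, 2.9]
width: 0.0099
```

```bash
python3 -c "
from h import *
st()"
```

```text
11.85 [0.5572 0.1072 0.1413] [ 3.1387e+00  2.6000e-03 -6.7000e-02] F [-0.7   1.36  2.89] M [0.54  0.249 0.023] w 0.0099 q [ 0.54  0.28 -0.37  0.   -0.93  0.97]
```

Emit:
{"api": "jog_arm", "payload": {
  "motion": [
    [[-0.0001, -0.0002, 0, 0, 0, 2.5, 0], [-0.0001, -0.0003, 0, 0, 0, 5, 0], [-0.0001, -0.0003, 0, 0, 0, 5, 0]]
  ]
}}

```text
t: 12.15
eef_pos: [0.5572, 0.1073, 0.1413]
ee_rot: [3.138, 0.002, -0.152]
force: [-0.4, -0.2, 4.1]
width: 0.0099
```

Emit:
{"api": "jog_arm", "payload": {
  "motion": [
    [[0, 0, 0, 0, 0, 2.5, 0], [0, 0, 0, 0, 0, 5, 0], [0, 0, 0, 0, 0, 5, 0]]
  ]
}}

```text
t: 12.45
eef_pos: [0.5572, 0.1075, 0.1411]
ee_rot: [3.138, 0.002, -0.237]
force: [0.8, 1.7, -0.3]
width: 0.0098
```

Emit:
{"api": "jog_arm", "payload": {
  "motion": [
    [[0, 0, 0, 0, 0, 0, 0], [0, 0, 0, 0, 0, 0, 0]]
  ]
}}

```text
t: 12.65
eef_pos: [0.5572, 0.1075, 0.141]
ee_rot: [3.138, 0.002, -0.235]
force: [-0.2, 1.7, -0.1]
width: 0.0098
```

```bash
python3 -c "
from h import *
st()"
```

```text
12.65 [0.5572 0.1075 0.141 ] [ 3.1382e+00  2.2000e-03 -2.3460e-01] F [-0.23  1.68 -0.12] M [ 0.527 -0.345 -0.001] w 0.0098 q [ 0.54  0.28 -0.37  0.   -0.93  0.8 ]
```

Emit:
{"api": "jog_arm", "payload": {
  "motion": [
    [[0, -0.0003, 0.0005, 0, 0, 1.5, 0], [0, -0.0003, 0.001, 0, 0, 2.5, 0], [0, -0.0003, 0.0015, 0, 0, 2.5, 0], [0, -0.0003, 0.0015, 0, 0, 2.5, 0]]
  ]
}}

```text
t: 13.05
eef_pos: [0.5571, 0.1076, 0.1393]
ee_rot: [3.138, 0.003, -0.278]
force: [-0.2, 0.3, -0.3]
width: 0.0097
```

```bash
python3 -c "
from h import *
st()"
```

```text
13.05 [0.5571 0.1076 0.1393] [ 3.1377e+00  2.5000e-03 -2.7800e-01] F [-0.25  0.35 -0.33] M [ 0.104  0.006 -0.014] w 0.0097 q [ 0.54  0.28 -0.37  0.   -0.92  0.76]
```

No resistance at 4 mm past the face: the blade is in the slot. I'll push in further in small steps.

Emit:
{"api": "jog_arm", "payload": {
  "motion": [
    [[0, 0, 0.0005, 0, 0, 0, 0], [0, 0, 0.001, 0, 0, 0, 0], [0, 0, 0.0015, 0, 0, 0, 0], [0, 0, 0.0015, 0, 0, 0, 0]]
  ]
}}

```text
t: 13.45
eef_pos: [0.5571, 0.1076, 0.1377]
ee_rot: [3.138, 0.003, -0.278]
force: [0.0, -0.1, -0.1]
width: 0.0096
```

Emit:
{"api": "jog_arm", "payload": {
  "motion": [
    [[0, 0, 0.0005, 0, 0, 0, 0], [0, 0, 0.001, 0, 0, 0, 0], [0, 0, 0.001, 0, 0, 0, 0]]
  ]
}}

```text
t: 13.75
eef_pos: [0.557, 0.1076, 0.1366]
ee_rot: [3.138, 0.003, -0.278]
force: [-0.1, 0.1, -0.9]
width: 0.0099
```

```bash
python3 -c "
from h import *
st()"
```

```text
13.75 [0.557  0.1076 0.1366] [ 3.1376e+00  2.6000e-03 -2.7790e-01] F [-0.13  0.12 -0.89] M [ 0.136 -0.106  0.022] w 0.0099 q [ 0.54  0.28 -0.37  0.   -0.92  0.76]
```

Emit:
{"api": "jog_arm", "payload": {
  "motion": [
    [[0, 0, 0.0005, 0, 0, 0, 0], [0, 0, 0.0007, 0, 0, 0, 0], [0, 0, 0.0007, 0, 0, 0, 0]]
  ]
}}

```text
t: 14.05
eef_pos: [0.5571, 0.1076, 0.136]
ee_rot: [3.138, 0.003, -0.278]
force: [-0.9, 0.7, 0.9]
width: 0.0099
```

Emit:
{"api": "jog_arm", "payload": {
  "motion": [
    [[0, 0, 0, 0, 0, 0, 0], [0, 0, 0, 0, 0, 0, 0]]
  ]
}}

```text
t: 14.25
eef_pos: [0.5571, 0.1077, 0.136]
ee_rot: [3.138, 0.002, -0.278]
force: [-0.8, 0.2, 0.9]
width: 0.0098
```

Emit:
{"api": "jog_arm", "payload": {
  "motion": [
    [[0, 0, 0.0004, 0, 0, 0, 0], [0, 0, 0.0005, 0, 0, 0, 0], [0, 0, 0.0005, 0, 0, 0, 0]]
  ]
}}

```text
t: 14.55
eef_pos: [0.5571, 0.1076, 0.1355]
ee_rot: [3.138, 0.002, -0.278]
force: [-0.1, 1.3, 0.6]
width: 0.0099
```

Emit:
{"api": "jog_arm", "payload": {
  "motion": [
    [[0, 0, 0, 0, 0, 0, 0], [0, 0, 0, 0, 0, 0, 0]]
  ]
}}

```text
t: 14.75
eef_pos: [0.5571, 0.1076, 0.1356]
ee_rot: [3.138, 0.002, -0.278]
force: [-0.0, -0.3, 1.1]
width: 0.0096
```

Emit:
{"api": "jog_arm", "payload": {
  "motion": [
    [[0, 0, 0.0004, 0, 0, 0, 0], [0, 0, 0.0005, 0, 0, 0, 0], [0, 0, 0.0005, 0, 0, 0, 0]]
  ]
}}

```text
t: 15.05
eef_pos: [0.5571, 0.1077, 0.1351]
ee_rot: [3.138, 0.002, -0.278]
force: [-1.1, -0.1, 2.5]
width: 0.0095
```

Emit:
{"api": "jog_arm", "payload": {
  "motion": [
    [[0, 0, 0, 0, 0, 0, 0], [0, 0, 0, 0, 0, 0, 0]]
  ]
}}

```text
t: 15.25
eef_pos: [0.5571, 0.1077, 0.1351]
ee_rot: [3.138, 0.002, -0.278]
force: [-0.3, 0.4, 2.1]
width: 0.01
```

```bash
python3 -c "
from h import *
grab('side','s6');st();crop('s6','c13',270,120,370,230,7)"
```

```text
15.3 [0.5571 0.1076 0.1351] [ 3.1378e+00  2.4000e-03 -2.7790e-01] F [-0.01  0.68  1.53] M [0.193 0.209 0.031] w 0.0094 q [ 0.54  0.29 -0.38  0.   -0.91  0.76]
```

View pics/c13.png

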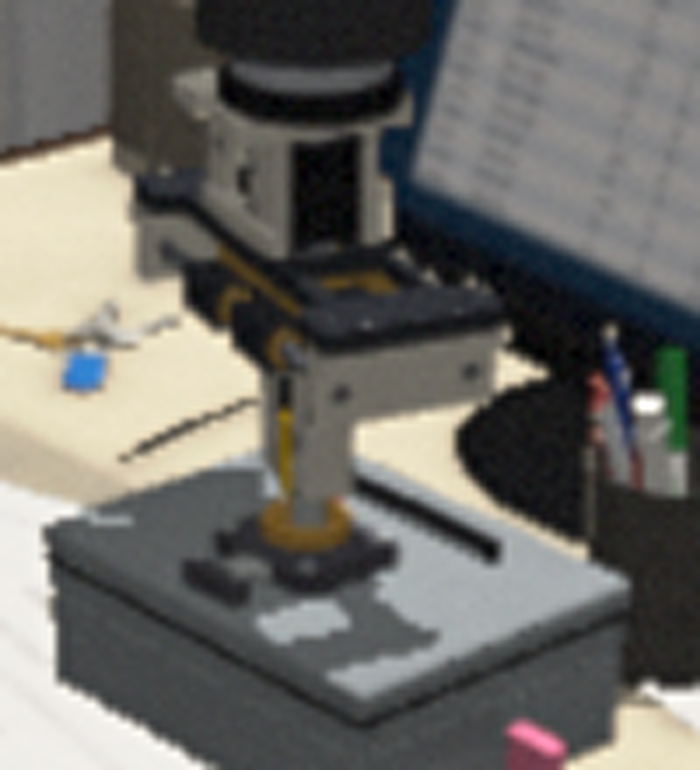

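Emit:
{"api": "jog_arm", "payload": {
  "motion": [
    [[0, 0, -0.0002, 0, 0, 3, 0], [0, 0, -0.0003, 0, 0, 6, 0], [0, 0, -0.0003, 0, 0, 9, 0], [0, 0, -0.0003, 0, 0, 12, 0], [0, 0, -0.0003, 0, 0, 15, 0], [0, 0, -0.0003, 0, 0, 15, 0]]
  ]
}}

```text
t: 15.9
eef_pos: [0.5574, 0.1079, 0.1355]
ee_rot: [3.138, 0.001, -0.54]
force: [0.7, 1.4, 1.2]
width: 0.0096
```

```bash
python3 -c "
from h import *
st()"
```

```text
15.9 [0.5574 0.1079 0.1355] [ 3.138e+00  9.000e-04 -5.403e-01] F [0.72 1.37 1.19] M [ 0.535 -0.235 -0.022] w 0.0096 q [ 0.54  0.29 -0.38  0.   -0.91  0.49]
```

Emit:
{"api": "jog_arm", "payload": {
  "motion": [
    [[0, 0, 0.0002, 0, 0, 3, 0], [0, 0, 0.0002, 0, 0, 6, 0], [0, 0, 0.0002, 0, 0, 9, 0], [0, 0, 0.0002, 0, 0, 12, 0], [0, 0, 0.0002, 0, 0, 12, 0]]
  ]
}}

```text
t: 16.4
eef_pos: [0.5575, 0.108, 0.1353]
ee_rot: [3.138, 0.0, -0.749]
force: [-0.2, 0.2, 1.3]
width: 0.01
```

```bash
python3 -c "
from h import *
st();grab('side','s7');crop('s7','c14',280,160,340,220,11);st()"
```

```text
16.4 [0.5575 0.108  0.1353] [ 3.1381e+00  1.0000e-04 -7.4900e-01] F [-0.21  0.24  1.27] M [ 0.495 -0.037  0.032] w 0.01 q [ 0.54  0.29 -0.38  0.   -0.91  0.28]
16.45 [0.5575 0.108  0.1353] [ 3.1381e+00  1.0000e-04 -7.4740e-01] F [0.45 0.84 1.3 ] M [ 0.545 -0.044  0.064] w 0.01 q [ 0.54  0.29 -0.38  0.   -0.91  0.29]
```

View pics/c14.png

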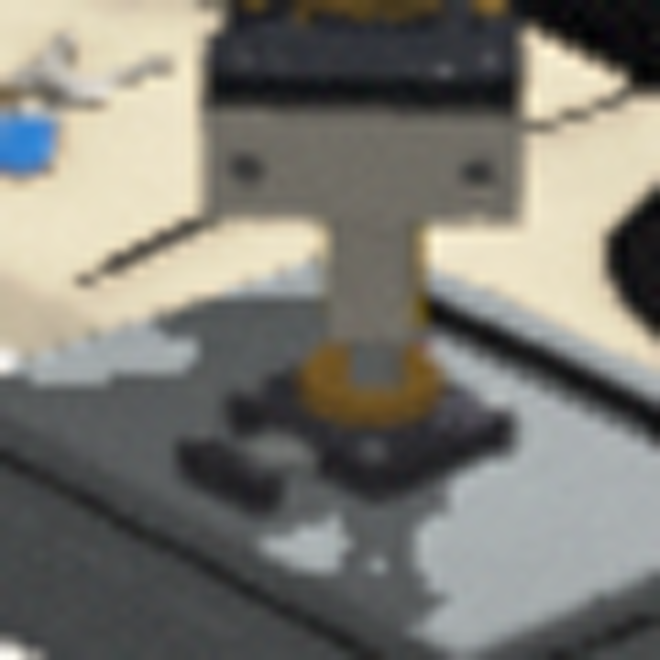

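Emit:
{"api": "jog_arm", "payload": {
  "motion": [
    [[0, 0, 0, 0, 0, 3, 0], [0, 0, 0, 0, 0, 6, 0], [0, 0, 0, 0, 0, 9, 0], [0, 0, 0, 0, 0, 12, 0], [0, 0, 0, 0, 0, 15, 0], [0, 0, 0, 0, 0, 15, 0]]
  ]
}}

```text
t: 17.05
eef_pos: [0.5576, 0.108, 0.1354]
ee_rot: [3.138, -0.001, -1.008]
force: [0.5, 1.0, 1.5]
width: 0.0097
```

```bash
python3 -c "
from h import *
st();grab('side','s8');crop('s8','c15',280,160,340,220,11);st()"
```

```text
17.05 [0.5576 0.108  0.1354] [ 3.1383e+00 -9.0000e-04 -1.0079e+00] F [0.49 1.04 1.49] M [ 0.397 -0.156  0.037] w 0.0097 q [ 0.54  0.29 -0.38  0.   -0.91  0.03]
17.1 [0.5576 0.108  0.1354] [ 3.1383e+00 -9.0000e-04 -1.0064e+00] F [0.81 0.86 0.6 ] M [ 0.384 -0.133 -0.   ] w 0.0098 q [ 0.54  0.29 -0.38  0.   -0.91  0.03]
```

View pics/c15.png

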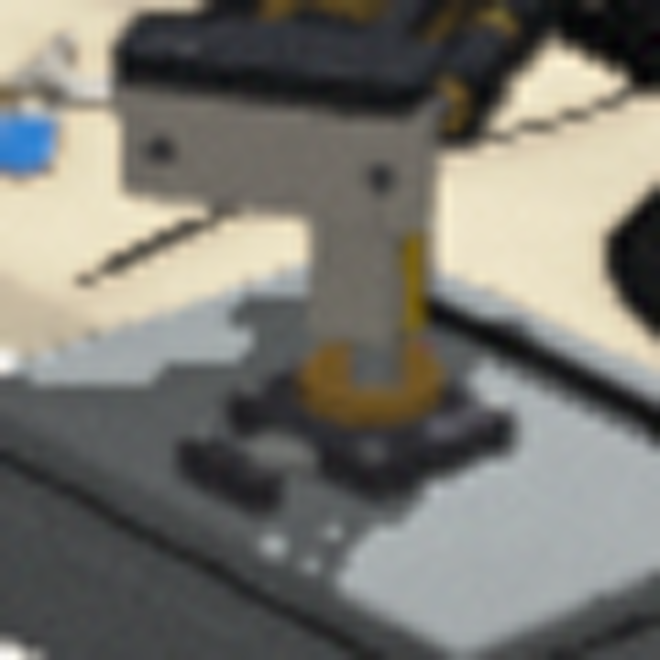

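Emit:
{"api": "jog_arm", "payload": {
  "motion": [
    [[0, 0, 0.0002, 0, 0, 3, 0], [0, 0, 0.0002, 0, 0, 6, 0], [0, 0, 0.0002, 0, 0, 9, 0], [0, 0, 0.0002, 0, 0, 12, 0], [0, 0, 0.0002, 0, 0, 12, 0]]
  ]
}}

```text
t: 17.6
eef_pos: [0.5576, 0.108, 0.1352]
ee_rot: [3.139, -0.002, -1.214]
force: [-0.5, 1.2, 1.5]
width: 0.0099
```

```bash
python3 -c "
from h import *
st();grab('side','s9');st();grab('top','t9');st();crop('s9','c16',280,170,330,220,12)
crop('s0','c17',280,170,330,220,12)
a=cv2.imread('pics/c17.png');b=cv2.imread('pics/c16.png');cv2.imwrite('pics/c18.png',cv2.resize(np.hstack([a,b]),(800,400)));
e=arm.get_state()['eef_pos']"
```

```text
17.6 [0.5576 0.108  0.1352] [ 3.1386e+00 -1.6000e-03 -1.2143e+00] F [-0.47  1.18  1.5 ] M [ 0.43  -0.119  0.046] w 0.0099 q [ 0.54  0.29 -0.38  0.   -0.91 -0.18]
17.65 [0.5576 0.108  0.1352] [ 3.1387e+00 -1.5000e-03 -1.2129e+00] F [0.57 1.05 1.14] M [ 0.338 -0.162  0.017] w 0.0098 q [ 0.54  0.29 -0.38  0.   -0.91 -0.18]
17.7 [0.5576 0.108  0.1352] [ 3.1387e+00 -1.5000e-03 -1.2129e+00] F [0.41 0.91 2.22] M [ 0.36  -0.149  0.043] w 0.0099 q [ 0.54  0.29 -0.38  0.   -0.91 -0.18]
```

View pics/c18.png

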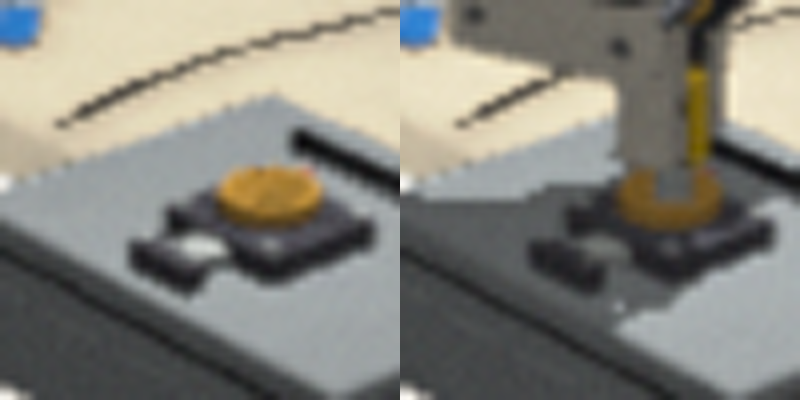

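View pics/t9.png

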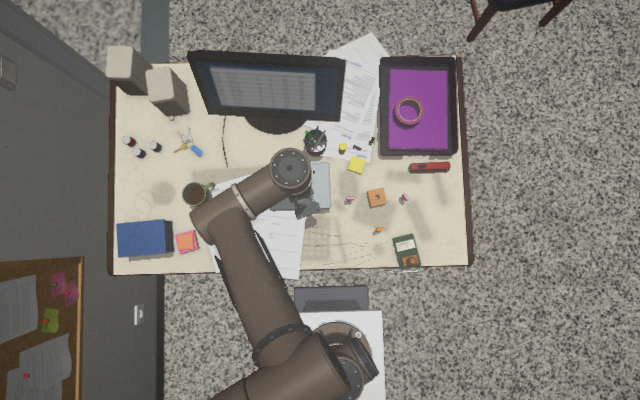

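```bash
python3 -c "
from h import *
L=[]
for n in('s4','s7','s8','s9'):
    im=cv2.imread(f'pics/{n}.png')[190:212,292:322].astype(float)*1.7
    L.append(cv2.resize(np.clip(im,0,255).astype(np.uint8),None,fx=12,fy=12,interpolation=cv2.INTER_CUBIC))
cv2.imwrite('pics/c19.png',np.vstack([np.hstack(L[:2]),np.hstack(L[2:])]))"
```

```text
(no output)
```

View pics/c19.png

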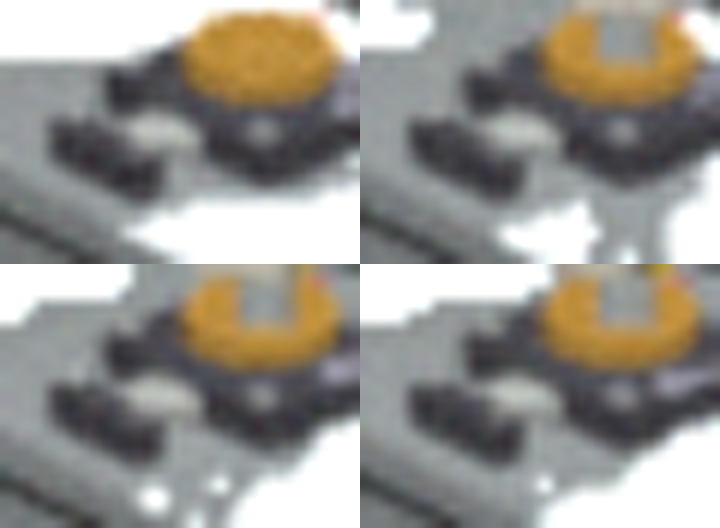

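Emit:
{"api": "jog_arm", "payload": {
  "motion": [
    [[0, 0, 0, 0, 0, 2, 0], [0, 0, 0, 0, 0, 4, 0], [0, 0, 0, 0, 0, 4, 0]]
  ]
}}

```text
t: 18.0
eef_pos: [0.5576, 0.108, 0.1352]
ee_rot: [3.139, -0.002, -1.281]
force: [-0.2, 1.3, 1.4]
width: 0.0094
```

```bash
python3 -c "
from h import *
st();optics.grab_frame('side');st();grab('side','s10');st()"
```

```text
18.0 [0.5576 0.108  0.1352] [ 3.1388e+00 -1.8000e-03 -1.2812e+00] F [-0.19  1.29  1.42] M [ 0.347 -0.161  0.044] w 0.0094 q [ 0.54  0.29 -0.38  0.   -0.91 -0.25]
18.05 [0.5577 0.108  0.1353] [ 3.1388e+00 -1.7000e-03 -1.2804e+00] F [-0.77 -0.48  0.97] M [ 0.342 -0.12   0.043] w 0.0098 q [ 0.54  0.29 -0.38  0.   -0.91 -0.25]
18.1 [0.5576 0.108  0.1352] [ 3.1387e+00 -1.8000e-03 -1.2805e+00] F [0.15 0.94 1.52] M [ 0.348 -0.119  0.068] w 0.0096 q [ 0.54  0.29 -0.38  0.   -0.91 -0.25]
```

Emit:
{"api": "jog_arm", "payload": {
  "motion": [
    [[0, 0, 0, 0, 0, 2, 0], [0, 0, 0, 0, 0, 3.5, 0], [0, 0, 0, 0, 0, 3.5, 0]]
  ]
}}

```text
t: 18.4
eef_pos: [0.5576, 0.108, 0.1352]
ee_rot: [3.139, -0.002, -1.341]
force: [0.2, 0.5, 1.6]
width: 0.0095
```

```bash
python3 -c "
from h import *
st();optics.grab_frame('side');st();grab('side','s11');st()
L=[]
for n in('s4','s8','s9','s11'):
    im=cv2.imread(f'pics/{n}.png')[190:212,292:322].astype(float)*1.7
    L.append(cv2.resize(np.clip(im,0,255).astype(np.uint8),None,fx=12,fy=12,interpolation=cv2.INTER_NEAREST))
cv2.imwrite('pics/c20.png',np.vstack([np.hstack(L[:2]),np.hstack(L[2:])]))"
```

```text
18.4 [0.5576 0.108  0.1352] [ 3.1389e+00 -2.0000e-03 -1.3413e+00] F [0.23 0.51 1.64] M [ 0.357 -0.102  0.045] w 0.0095 q [ 0.54  0.29 -0.38  0.   -0.91 -0.31]
18.45 [0.5577 0.108  0.1353] [ 3.1389e+00 -1.9000e-03 -1.3405e+00] F [-0.1   0.51  1.28] M [ 0.343 -0.178  0.059] w 0.0102 q [ 0.54  0.29 -0.38  0.   -0.91 -0.31]
18.5 [0.5576 0.108  0.1352] [ 3.1389e+00 -2.0000e-03 -1.3404e+00] F [0.85 1.49 1.36] M [ 0.335 -0.167  0.068] w 0.0099 q [ 0.54  0.29 -0.38  0.   -0.91 -0.31]
```

View pics/c20.png

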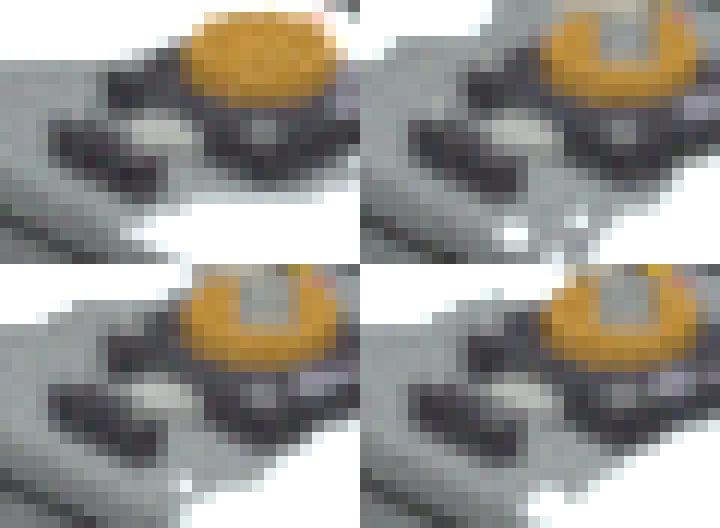

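```bash
python3 -c "
from h import *
# geometry: bolt along -x from case; project points at bolt height ~.088
for x in (.49,.50,.505,.51,.515,.52,.53): print(x,proj('side',[x,.107,.088]).round(1),proj('top',[x,.107,.088]).round(1))
for n in('s0','s4','s7','s8','s9','s11'):
    im=cv2.imread(f'pics/{n}.png').astype(int).sum(2)//3
    print(n);print(im[199:205,296:312])"
```

```text
0.49 [295.6 203. ] [299.3 210.7]
0.5 [298.4 202. ] [299.2 207.6]
0.505 [299.7 201.5] [299.2 206.1]
0.51 [301.1 201. ] [299.1 204.6]
0.515 [302.4 200.5] [299.1 203.1]
0.52 [303.8 200. ] [299.  201.5]
0.53 [306.4 199.1] [299.  198.5]
s0
[[148 148 161 128  93  76  82 116 137 130 108  88  67  79  79  83]
 [ 89  79  87  92 108 130 143 189 200 197 190 152  76  54  70  80]
 [ 71  37  51  72  83  97 126 168 186 188 192 172 104  42  37  56]
 [ 69  35  31  42  53  74  89 109 131 121  99  94  77  42  28  34]
 [ 96  49  37  34  29  42  57  69  70  66  92 103 101  84  46  36]
 [149 105  85  50  36  28  34  39  39  71 128 165 165 153 107  84]]
s4
[[ 82  80  91  77  77  57  55  65  82  78  68  53  44  47  47  50]
 [ 57  50  57  52  65  73  85 106 109 108 107  88  61  44  42  46]
 [ 51  35  40  44  44  53  70  96 105 105 104 103  81  41  36  40]
 [ 50  33  38  34  39  43  56  71  80  77  83  86  74  40  32  32]
 [ 66  46  38  30  32  39  43  51  47  59  84  84  76  59  45  41]
 [ 88  75  58  45  39  34  28  33  35  58  91  92  87  87  73  59]]
s7
[[ 83  85  90  81  80  58  57  68  82  80  71  54  49
[... 868 characters left out ...]
106  89  60  42  45  48]
 [ 47  35  41  43  47  53  63  87 105 107 105 100  80  41  38  40]
 [ 53  33  38  37  38  43  51  71  75  80  85  85  76  42  34  38]
 [ 66  46  41  32  35  38  45  53  47  59  87  84  77  63  47  38]
 [ 90  75  58  48  40  33  37  36  34  58  92  93  93  90  75  61]]
s11
[[ 86  83  91  80  77  55  52  69  82  79  67  54  46  47  46  49]
 [ 56  49  58  51  65  73  83 104 109 108 105  89  62  42  40  47]
 [ 54  34  40  42  48  51  63  79  94 105 108 103  81  41  35  44]
 [ 50  33  33  36  38  45  58  67  71  73  88  87  78  40  36  35]
 [ 68  46  39  36  37  39  46  54  47  60  89  81  75  62  44  37]
 [ 86  75  60  45  38  37  32  35  38  60  90  91  93  92  75  61]]
```

Emit:
{"api": "jog_arm", "payload": {
  "motion": [
    [[0, 0, 0, 0, 0, 2, 0], [0, 0, 0, 0, 0, 4, 0], [0, 0, 0, 0, 0, 4, 0]]
  ]
}}

```text
t: 18.8
eef_pos: [0.5576, 0.108, 0.1352]
ee_rot: [3.139, -0.002, -1.41]
force: [0.0, 0.1, 0.4]
width: 0.0101
```

```bash
python3 -c "
from h import *
st();optics.grab_frame('side');st();im=grab('side','s12').astype(int).sum(2)//3;st()
print(im[199:205,296:312])"
```

```text
18.8 [0.5576 0.108  0.1352] [ 3.139e+00 -2.200e-03 -1.410e+00] F [0.01 0.08 0.35] M [ 0.282 -0.137  0.048] w 0.0101 q [ 0.54  0.29 -0.38  0.   -0.91 -0.38]
18.85 [0.5577 0.108  0.1352] [ 3.1391e+00 -2.1000e-03 -1.4089e+00] F [0.   0.55 1.07] M [ 0.383 -0.18   0.025] w 0.0096 q [ 0.54  0.29 -0.38  0.   -0.91 -0.38]
18.9 [0.5576 0.108  0.1352] [ 3.1390e+00 -2.1000e-03 -1.4088e+00] F [-0.13 -0.27  1.53] M [ 0.333 -0.199  0.113] w 0.0098 q [ 0.54  0.29 -0.38  0.   -0.91 -0.38]
[[ 84  83  91  81  78  58  51  65  82  78  72  55  48  47  46  47]
 [ 55  50  56  51  63  71  82  98 107 108 106  91  61  42  48  50]
 [ 50  34  44  47  45  53  59  78  89 101 108 102  80  41  35  40]
 [ 49  33  36  34  39  43  52  71  71  75  91  84  76  40  33  38]
 [ 68  46  38  31  38  39  45  50  43  63  85  86  75  63  42  38]
 [ 88  78  58  46  39  34  36  32  37  60  93  92  93  90  77  60]]
```

Emit:
{"api": "jog_arm", "payload": {
  "motion": [
    [[0, 0, 0, 0, 0, 2, 0], [0, 0, 0, 0, 0, 4, 0], [0, 0, 0, 0, 0, 4, 0]]
  ]
}}

```text
t: 19.2
eef_pos: [0.5577, 0.108, 0.1353]
ee_rot: [3.139, -0.002, -1.478]
force: [1.1, 0.4, 1.8]
width: 0.0097
```

```bash
python3 -c "
from h import *
st();optics.grab_frame('side');st();im=grab('side','s13').astype(int).sum(2)//3;st()
print(im[199:205,296:312])"
```

```text
19.2 [0.5577 0.108  0.1353] [ 3.1392e+00 -2.3000e-03 -1.4781e+00] F [1.08 0.37 1.83] M [ 0.341 -0.166 -0.004] w 0.0097 q [ 0.54  0.29 -0.38  0.   -0.91 -0.44]
19.25 [0.5577 0.108  0.1352] [ 3.1392e+00 -2.3000e-03 -1.4771e+00] F [-0.51  0.5   1.42] M [ 0.299 -0.23  -0.01 ] w 0.0097 q [ 0.54  0.29 -0.38  0.   -0.91 -0.44]
19.3 [0.5576 0.108  0.1352] [ 3.1392e+00 -2.3000e-03 -1.4769e+00] F [-0.23  1.63  1.05] M [ 0.271 -0.144  0.009] w 0.0095 q [ 0.54  0.29 -0.38  0.   -0.91 -0.44]
[[ 80  83  89  79  78  57  50  62  82  78  68  57  48  45  45  50]
 [ 57  50  59  53  64  70  73  86 105 109 107  90  61  42  40  49]
 [ 47  34  37  43  45  51  63  77  85  98 108 104  82  35  38  38]
 [ 53  36  32  35  41  44  52  72  69  72  84  85  76  43  34  35]
 [ 68  47  38  39  34  36  40  52  47  59  89  83  76  58  48  35]
 [ 89  74  61  49  38  35  38  36  41  61  93  92  90  90  78  59]]
```

Emit:
{"api": "jog_arm", "payload": {
  "motion": [
    [[0, 0, 0, 0, 0, 1.5, 0], [0, 0, 0, 0, 0, 3, 0], [0, 0, 0, 0, 0, 3, 0]]
  ]
}}

```text
t: 19.6
eef_pos: [0.5577, 0.108, 0.1353]
ee_rot: [3.139, -0.002, -1.53]
force: [0.1, 0.6, 0.7]
width: 0.0097
```

```bash
python3 -c "
from h import *
st();optics.grab_frame('side');st();im=grab('side','s14').astype(int).sum(2)//3;st()
print(im[199:205,296:312]);crop('s14','c21',275,140,345,220,9)"
```

```text
19.6 [0.5577 0.108  0.1353] [ 3.1394e+00 -2.5000e-03 -1.5304e+00] F [0.05 0.59 0.68] M [ 0.289 -0.283  0.077] w 0.0097 q [ 0.54  0.29 -0.38  0.   -0.91 -0.5 ]
19.65 [0.5577 0.1079 0.1353] [ 3.1394e+00 -2.5000e-03 -1.5293e+00] F [-0.25  0.38  1.15] M [ 0.342 -0.324  0.089] w 0.0098 q [ 0.54  0.29 -0.38  0.   -0.91 -0.5 ]
19.7 [0.5577 0.108  0.1353] [ 3.1394e+00 -2.5000e-03 -1.5290e+00] F [-0.03  0.29  1.61] M [ 0.32  -0.226  0.078] w 0.0098 q [ 0.54  0.29 -0.38  0.   -0.91 -0.5 ]
[[ 86  83  89  80  77  57  50  61  83  78  69  55  51  45  49  48]
 [ 55  45  53  54  63  75  75  89 106 106 106  90  61  40  43  44]
 [ 48  34  42  45  45  52  61  78  88  96 108 100  81  39  40  41]
 [ 52  36  34  37  38  45  54  70  73  74  87  87  80  44  36  37]
 [ 65  47  34  36  34  38  46  52  44  62  85  84  77  59  49  36]
 [ 88  75  57  48  41  36  32  34  36  59  91  93  94  87  76  59]]
```

View pics/c21.png

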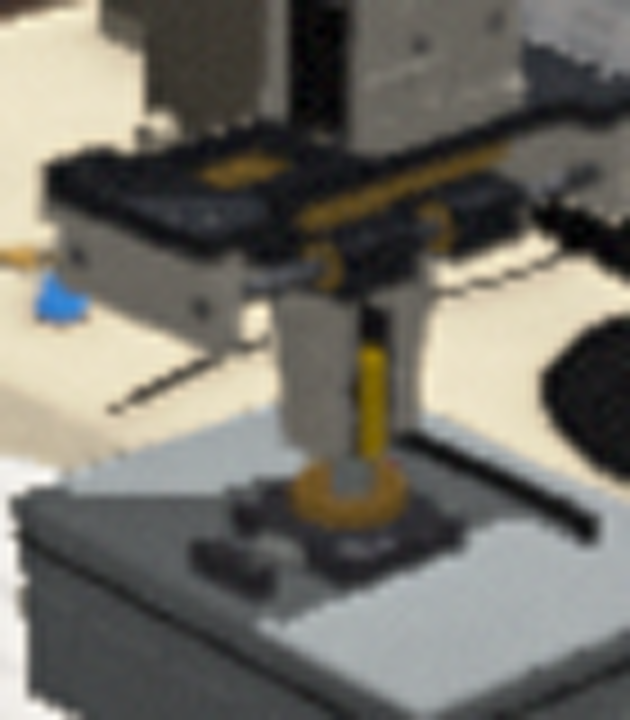

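Emit:
{"api": "jog_arm", "payload": {
  "motion": [
    [[0, 0, 0, 0, 0, -1.5, 0], [0, 0, -0.0003, 0, 0, -3, 0], [0, 0, -0.0004, 0, 0, -3, 0], [0, 0, -0.0004, 0, 0, -3, 0]]
  ]
}}

```text
t: 20.1
eef_pos: [0.5576, 0.108, 0.1356]
ee_rot: [3.139, -0.002, -1.477]
force: [-0.3, 0.9, 0.1]
width: 0.0098
```

```bash
python3 -c "
from h import *
st();optics.grab_frame('side');st();im=grab('side','s15').astype(int).sum(2)//3;st()
print(im[199:205,296:312])"
```

```text
20.1 [0.5576 0.108  0.1356] [ 3.1391e+00 -2.3000e-03 -1.4767e+00] F [-0.28  0.87  0.14] M [ 0.376 -0.25   0.025] w 0.0098 q [ 0.54  0.29 -0.38  0.   -0.91 -0.44]
20.15 [0.5576 0.108  0.1356] [ 3.1391e+00 -2.3000e-03 -1.4769e+00] F [-0.03  1.44  1.48] M [ 0.357 -0.181  0.001] w 0.0097 q [ 0.54  0.29 -0.38  0.   -0.91 -0.44]
20.2 [0.5576 0.108  0.1356] [ 3.1391e+00 -2.3000e-03 -1.4768e+00] F [-0.03  0.6   0.78] M [ 0.343 -0.231 -0.006] w 0.0095 q [ 0.54  0.29 -0.38  0.   -0.91 -0.44]
[[ 86  85  90  77  78  59  47  61  82  75  68  54  49  44  49  50]
 [ 54  48  57  51  63  70  71  89 108 109 106  90  61  39  44  45]
 [ 50  38  41  45  47  51  64  79  89  94 106 102  81  40  34  39]
 [ 51  38  31  37  42  47  52  71  71  76  88  89  77  44  35  31]
 [ 65  47  39  36  37  40  42  53  46  58  88  82  75  62  46  40]
 [ 90  74  60  46  39  35  32  35  39  59  93  93  95  90  73  60]]
```

Emit:
{"api": "jog_arm", "payload": {
  "motion": [
    [[0, 0, 0, 0, 0, 0, 0.012], [0, 0, 0, 0, 0, 0, 0.018], [0, 0, 0, 0, 0, 0, 0.026], [0, 0, 0, 0, 0, 0, 0.03], [0, 0, 0, 0, 0, 0, 0.03]]
  ]
}}

```text
t: 20.7
eef_pos: [0.5576, 0.1079, 0.1356]
ee_rot: [3.139, -0.002, -1.477]
force: [-0.6, 0.8, 0.4]
width: 0.0295
```

Emit:
{"api": "jog_arm", "payload": {
  "motion": [
    [[0, 0, -0.015, 0, 0, 0, 0.03], [0, 0, -0.035, 0, 0, 0, 0.03], [0, 0, -0.06, 0, 0, 0, 0.03], [0, 0, -0.09, 0, 0, 0, 0.03], [0, 0, -0.12, 0, 0, 0, 0.03]]
  ]
}}

```text
t: 21.2
eef_pos: [0.5576, 0.1081, 0.2565]
ee_rot: [3.138, -0.003, -1.477]
force: [0.9, 0.6, 0.0]
width: 0.0301
```

```bash
python3 -c "
from h import *
st();grab('side','s16');crop('s16','c22',275,140,345,220,9);to(.42,.25,.25,-1.0)"
```

```text
21.2 [0.5576 0.1081 0.2565] [ 3.1384e+00 -2.6000e-03 -1.4769e+00] F [0.87 0.62 0.01] M [ 0.128 -0.149 -0.034] w 0.0301 q [ 0.54  0.18 -0.21  0.   -1.18 -0.44]
shift [-0.154   0.126   0.0115] rot [ -0.24  -0.14 -27.28]
```

View pics/c22.png

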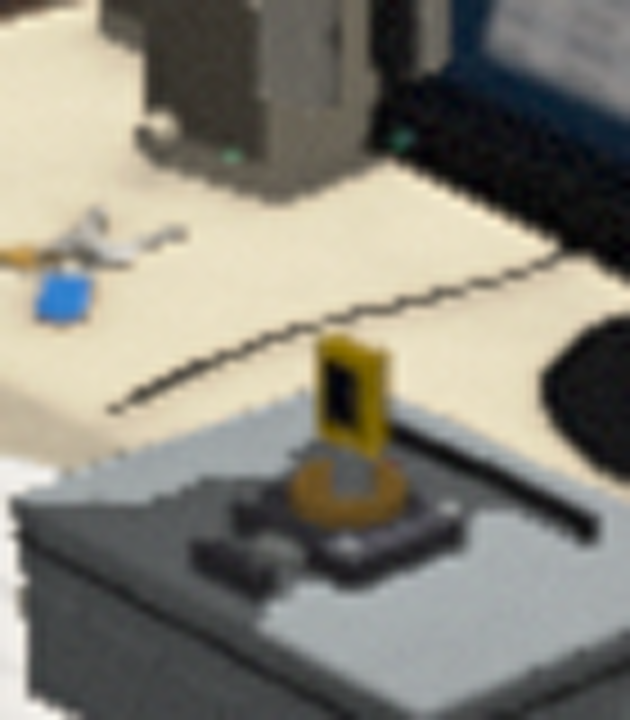

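Emit:
{"api": "jog_arm", "payload": {
  "motion": [
    [[-0.035, -0.03, 0, 0, 0, -4, 0.03], [-0.07, -0.055, 0, 0, 0, -8, 0.03], [-0.105, -0.08, 0, 0, 0, -12, 0.03], [-0.14, -0.11, 0, 0, 0, -16, 0.03], [-0.175, -0.14, 0, 0, 0, -20, 0.03], [-0.21, -0.16, 0, 0, 0, -24, 0.03], [-0.245, -0.18, 0, 0, 0, -28, 0.03], [-0.28, -0.2, 0, 0, 0, -32, 0.03]]
  ]
}}

```text
t: 22.05
eef_pos: [0.7331, 0.4076, 0.2622]
ee_rot: [-3.139, -0.004, -0.915]
force: [0.4, -0.4, 0.4]
width: 0.0299
```

```bash
python3 -c "
from h import *
st();grab('side','s17');grab('top','t17');crop('s17','c23',275,140,345,220,9)
crop('t17','c24',270,170,330,215,10);crop('t0','c25',270,170,330,215,10)
a=cv2.imread('pics/c25.png');b=cv2.imread('pics/c24.png');cv2.imwrite('pics/c26.png',cv2.resize(np.hstack([a,b]),(800,300),interpolation=cv2.INTER_AREA))"
```

```text
22.05 [0.7331 0.4076 0.2622] [-3.139  -0.0037 -0.9148] F [ 0.37 -0.43  0.42] M [ 0.088 -0.099  0.06 ] w 0.0299 q [ 0.74  0.63  0.49  0.   -1.43 -0.08]
```

View pics/c23.png

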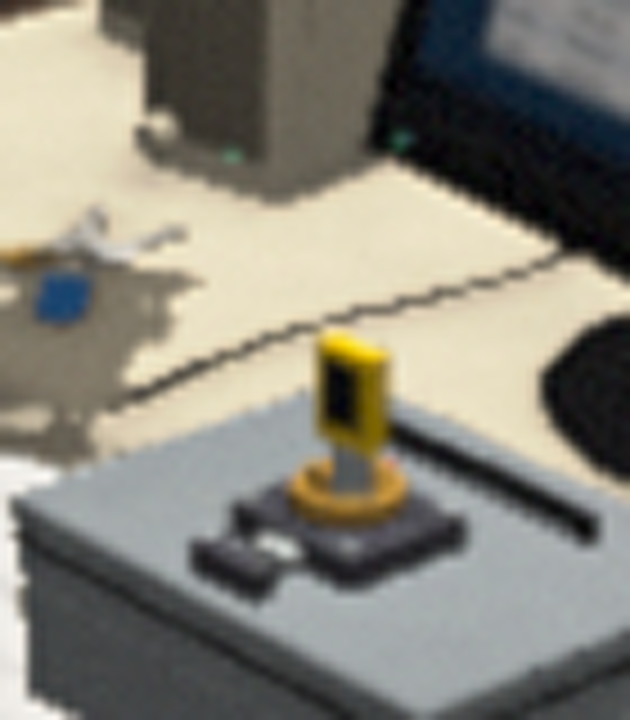

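View pics/c26.png

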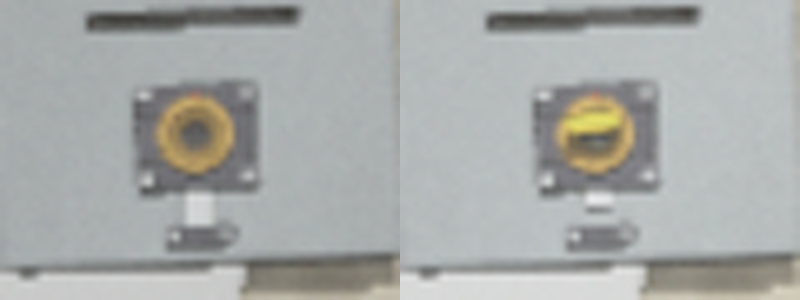

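View pics/t17.png

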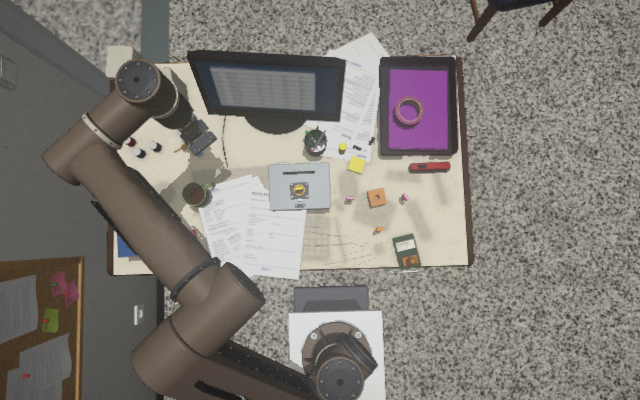

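```bash
python3 -c "
from h import *
print(proj('side',[.5575,.1075,.148]), (352.5/9-.5+275, 340.5/9-.5+140))
to(.45,.45,.3,-.9)
crop('s17','c27',120,0,340,210,3);crop('t17','c28',170,170,250,230,8);crop('t0','c29',170,170,250,230,8)
a=cv2.imread('pics/c29.png');b=cv2.imread('pics/c28.png');cv2.imwrite('pics/c30.png',cv2.resize(np.hstack([a,b]),(800,300)))"
```

```text
[313.78038424 177.43339153] (313.6666666666667, 177.33333333333334)
shift [-0.2042  0.1996 -0.0423] rot [ 0.03 -0.19 -0.72]
```

View pics/c27.png

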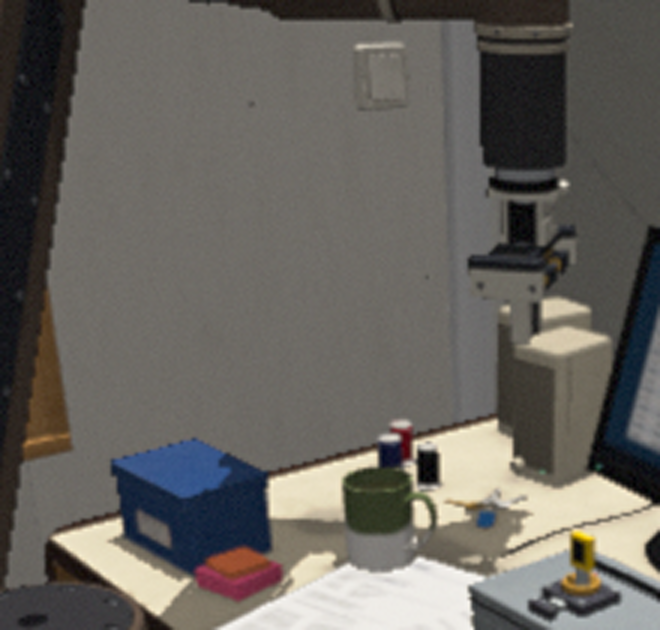

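View pics/c30.png

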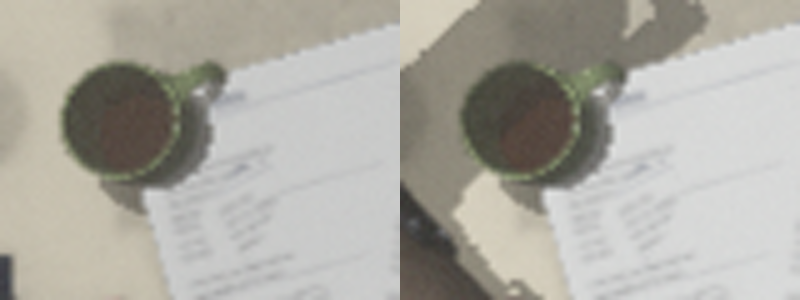

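Emit:
{"api": "jog_arm", "payload": {
  "motion": [
    [[-0.02, 0.02, -0.02, 0, 0, 0, 0.03], [-0.05, 0.05, -0.04, 0, 0, 0, 0.03], [-0.08, 0.08, -0.05, 0, 0, 0, 0.03], [-0.11, 0.11, -0.06, 0, 0, 0, 0.03], [-0.13, 0.13, -0.06, 0, 0, 0, 0.03], [-0.14, 0.14, -0.06, 0, 0, 0, 0.03], [-0.14, 0.14, -0.06, 0, 0, 0, 0.03]]
  ]
}}

```text
t: 22.85
eef_pos: [0.5348, 0.436, 0.3188]
ee_rot: [-3.141, -0.003, -0.911]
force: [0.9, 0.2, 1.3]
width: 0.03
```

```bash
python3 -c "
from h import *
st();grab('side','s18')"
```

```text
22.85 [0.5348 0.436  0.3188] [-3.1412e+00 -2.9000e-03 -9.1100e-01] F [0.89 0.17 1.28] M [ 0.037 -0.02  -0.04 ] w 0.03 q [ 0.97  0.35  0.16  0.   -1.38 -0.31]
```

View pics/s18.png

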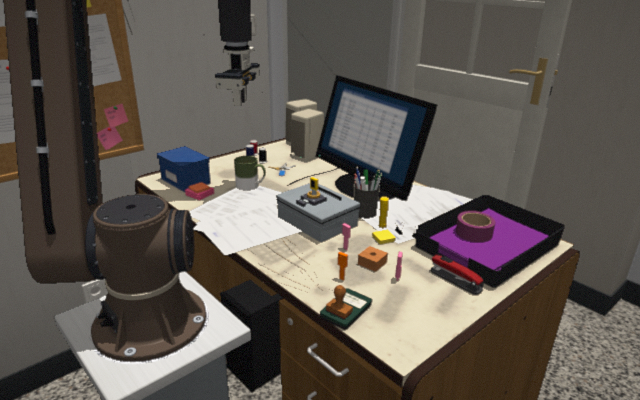

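The picture shows the key standing in the lock at (314,184). The mug (246,172), stapler (457,270) and glue stick (383,212) are where they were, and the arm is clear of everything.

```bash
python3 -c "
from h import *
print(arm.job_done())"
```

```text
the job is handed in; nothing more can be done
None
```

The yellow-headed key is in the lock and fully in, and the bolt is drawn back clear of its keeper. I handed the job in at about 23 s of the 72 s allowed.

- **Finding the slot:** I lifted the key out of its block and pressed it on the core with about 2–4 N. I then turned it clockwise in 5° steps from 0.96 rad. At about -0.24 rad the force vanished. One steady sweep found the slot, so I did not need to turn back and forth.
- **Pushing in and turning:** I pushed the key in until it just met the end spring. I then turned it clockwise about 1.25 rad, until the bolt stopped moving in the picture and the torque rose slightly to about 0.08 N m. I backed off 3°, let go and lifted clear.

**Last checks**
- The top view shows a clear gap between bolt and keeper. I estimate the bolt is near its 13.5 mm stop, but I had no direct reading of it.
- The key head's height in the side view matches a fully entered key to within about 0.2 px.
- The mug, stapler and glue stick look unmoved, and no force reading passed about 4 N.

**What went wrong or disagreed**
- My first retreat after letting go went the wrong way because I got a sign wrong. The gripper passed near the loudspeakers, but the pictures and the force readings show no contact.
- While turning, the side view hardly showed the bolt moving, because the keeper hid its end. Only the later top view settled it.

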